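# Reload the flip-cap filter magazine

## Robot

A 6-joint arm with a two-finger parallel gripper is mounted at the origin on the work surface. World frame = base frame: x ahead of the robot, y to its left, z up, the work surface at z = 0. Lengths are in mm, angles in rad, forces in N, time in s.
With the tool pointing down it reaches from about 350 to 875 mm from the base axis. Payload 4.2 kg.
Tool frame: the origin (TCP) lies at the very end of the fingers, on their centre line; the grasp point (between the pads) lies arm.grip_depth behind it (arm.grip_depth is the distance from the TCP to the grasp point, in mm); x points along the fingers, y is the direction in which the jaws open and shut, and the axes are right-handed (so a half turn about x gives the same grasp; the last joint's range is limited). The gripper opens to 85 mm and grips with 20 to 120 N. Pads are 22 mm wide; open, the fingers measure 114 mm over their backs; the gripper's body (76 mm by 85 mm) begins 54 mm behind the grasp point. The pads swing forward as they close: fully open they stand 13 mm farther back than shut.
Start: joints at [-1.028, 0.385, 0.008, 0, -1.194, -0.259], TCP at [175.02, -599.973, 209.712] pointing down, gripper open.
Joint ranges: [-3.14, 3.14], [-1.21, 2.06], [-1.07, 1.41], [-3.16, 2.05], [-2.99, -0.16], [-3.1, 3.1]. Speed limits (rad/s): [2.79, 2.79, 3.14, 3.14, 3.14, 3.14].

## Interface

Orientations are given as a unit quaternion [x, y, z, w].
In Python, from bench import arm, get_image, models gives the robot as it stands.
- The arm moves only by the tool arm_command, never from a script. Its argument "rows" is a list of rows, each an object of numbers: "dx", "dy", "dz": the shift along the tool's x, y, z in m; "wx", "wy", "wz": the turn, a rotation vector about the tool's x, y, z in degrees; "gripper": the closure, from -1 (fully open) to 1 (shut). A call has exactly 8 rows; each row is the pose to reach, as a shift and turn from the pose measured when the call began, along the tool's axes at that moment; what a row does not reach only later rows make up. A row lasts 1/10 s, in which the tool goes at most 50 mm and 8.59 degrees, less where a joint would pass 70% of its speed; a pose out of reach is approached as far as the arm can. A call with a gripper value outside its range is refused whole. The fingers move at their own pace and stop on an object; the grip force is fixed at half the most. Time passes only in rows, so rows that repeat a pose let the fingers close, or fill a call up. It gives the time, the measured TCP pose, the force and the opening at its end, in the units of the state.
- arm.read_state(): the state, without advancing time (a new reading comes with each control period).
- get_image(name): name is "scene" or "side" or "wrist"; returns a dict with "img" (480x640x3 uint8, red, green, blue), "K" (3x3 intrinsics, pixels), "rvec" (rotation vector, rad) and "tvec" (3), from world to camera coordinates, as OpenCV has them; the wrist camera has in their place "T_tool_cam" (4x4, takes a point from camera to tool coordinates, whose origin is the TCP and whose axes are the tool frame's). Camera axes: x right, y down, z forward; pixel columns grow to the right and rows downward; lengths in mm; the calibration is good to about 2 mm. A picture is of the moment at which its call begins: read the wrist's pose just before it. There is no depth.
- arm.job_done(): hands the job in, once; it reports no verdict.
Trained networks look in the newest picture that a camera, given by its name, has taken for a name from the list of things; names that differ only in an ending like _2 or _b are one class to them, and where a whole thing is asked for, a point or a joint stands for the part that bears it (a point fixed in the world has none). Each returns a list of dicts, best first, with "conf" (0 to 1); they miss things now and then, are a little off and sometimes report something else, mostly with a low value. They report only what shows in the picture. A call takes as long as a camera call. They do not tell look-alikes from the thing itself.
- models.cut_out(camera, query): "mask" (480x640 bool, what is visible of it) and "extent" ([left, top, right, bottom] in pixels, round what is visible of it).
The state is a dict: "clock": time; "joints": joint angles; "joint_vel": joint speeds; "joint_efforts": joint torques, N m; "position": TCP position; "ee_rot": TCP orientation; "contact_force": force on the tool from outside, world axes, zero at the start; "wrist_torque": the same for the moment, N m; "gripper_width": finger opening in mm.
Only numpy, scipy, OpenCV 4.12 (cv2) and the standard library are available. Lean on these libraries where they do the work, as an engineer would, in place of code of your own. Each camera call takes 0.05 s, during which the arm holds its last target.

## Task

The tall flip-cap tube in the rack is a spring-fed magazine for filter discs. Flick its cap open, set the solid disc that lies on the bench flat on the spring follower in its mouth, then press the cap fully shut over the disc so that it pushes it down against the spring. Leave the caps of the two short tubes and everything else on the bench as they are.

Things in the scene. Friction and masses are not known exactly. Their poses are not given: they have to be found in the camera images.
- magazine: The tall flip-cap tube, fixed upright in one of the three places (95 mm apart) of the fixed yellow rack's back row. Rack top 70 mm high, its front edge 135 mm before the row. Clear, 62 mm outside, 54 mm bore, rim 165 mm above the bench (short tubes: 125 mm). Origin on its axis at bench level; x from the cap's lip to its hinge (away from the robot), y left along the row, z up.
- mag_mouth (a point): Centre of the magazine's mouth, on the tube's axis at the height of the rim; axes as the tube's. The empty follower's flat top (51 mm across) stands 16 mm below it.
- mag_hinge (a point): Middle of the hinge axis of the magazine's cap: 44 mm behind the tube's axis (+x) and 13 mm above the rim; fixed, axes as the tube's; the hinge turns about y. The cap is a white disc 68 mm across centred 44 mm from the hinge, its top 4 mm above the hinge axis, with a 10 mm deep skirt and a central boss 20 mm across, 9 mm deep.
- mag_lip (a point): Point on the thumb lip of the magazine's cap, 96 mm from the hinge axis; moves with the cap (axes: the tube's when shut). The lip is a flat white tongue 36 mm wide, 5 mm thick, clear underneath, standing out towards the robot from 78 to 106 mm from the hinge; when shut its underside is level with the hinge axis, 13 mm above the rim.
- mag_cap (a joint): Angle of the magazine's cap: 0 shut (at the start), pi/2 upright, up to 2.1 leaning back over the far side. The hinge is stiff: the cap stays where it is left and takes about 4 N at the lip to move (about 8 N near its free edge to shut it over the disc).
- follower (a joint): How far the spring follower in the magazine is pushed down (m): 0 at rest at the top, 0.03 at most. Spring 300 N/m, preloaded to 3 N, so the disc's weight does not move it. The shut cap holds the disc, and so the follower, 8 mm down; with no disc the cap does not touch it.
- disc: The solid disc to load: bare sintered steel, 50 mm across, 28 mm thick, both rims chamfered 3 mm, about 0.1 kg; lies flat on the open bench to the robot's right. Origin at the centre of its underside, z up. On the follower it stands 12 mm out of the mouth; under the shut cap 4 mm. (The 60 mm wide, 12 mm thick flat ring near it is a spacer, not wanted.)
- cap_a (a joint): Angle of the cap of one short tube, shut: 0; same cap and hinge as the magazine's. Leave it shut.
- cap_b (a joint): Angle of the cap of the other short tube, which stands open at 1.6 to 1.95 rad. Leave it open.
- spacer: Flat steel ring, 60 mm outside, 12 mm thick, within 100 to 130 mm of the disc on the bench. Origin at the centre of its underside. Leave it.
- reagent: Amber bottle, 70 mm wide, 150 mm high, far right on the bench; origin at the centre of its underside. Leave it.
- beaker: Glass beaker, 76 mm wide, 95 mm high, far right of the middle; origin at the centre of its underside. Leave it.
- buffer: Clear bottle, 60 mm wide, 120 mm high, left of the rack; origin at the centre of its underside. Leave it.
- dishes: Stack of three clear dishes, 92 mm wide, 38 mm high, near right; origin at the centre of its underside. Leave it.
- tip_box: White box, 125 by 85 by 50 mm, left of the rack; origin at the centre of its underside. Leave it.
- marker: Black marker pen, 165 mm long, 13 mm thick, near left on the bench; origin at the middle of its underside. Leave it.
Mind the look-alikes: they are no part of the job. Of the things like the disc, leave any that is green or red; of the rest the smaller one is meant.

How it is judged (in metres and radians):
On the way, in this order (a step that is already met when the one before it is completed fails the run):
1. the magazine's cap is open (beyond 1.3 rad) (value of joint mag_cap above 1.3 rad), for 0.2 s.
2. the disc lies in the magazine's mouth, let go, with the cap still open (horizontal distance between disc and mag_mouth below 0.005 m and z of disc in the frame of mag_mouth below -0.01 m and angle between disc's own z axis and vertical below 0.15 rad and contact force between the fingers and disc below 0.05 N and value of joint mag_cap above 1 rad), for 0.2 s.
At the end, for the whole second after the job is handed in: Magazine cap shut (within 0.08 rad); disc in its mouth, within 5 mm of the axis and 0.15 rad of flat, at rest, its underside 18 mm or more below the rim, follower more than 4 mm down; the shut short tube still shut (within 0.15 rad), the open one still open (beyond 1.35 rad) (value of joint mag_cap below 0.08 rad and value of joint follower above 0.004 m and horizontal distance between disc and mag_mouth below 0.005 m and z of disc in the frame of mag_mouth below -0.018 m and angle between disc's own z axis and vertical below 0.15 rad and linear speed of disc below 0.02 m/s and value of joint cap_a below 0.15 rad and value of joint cap_b above 1.35 rad); the robot touches nothing.
It fails at once if the shut short tube's cap is opened (beyond 0.2 rad) (value of joint cap_a above 0.2 rad).
It fails at once if the open short tube's cap is shut (below 1.3 rad) (value of joint cap_b below 1.3 rad).
It fails at once if a bystander is shifted by more than 30 mm (distance of any of spacer, reagent, beaker, buffer, dishes, tip_box, marker from where it was at the start of the episode above 0.03 m).
It also fails if it takes over 72 s, if anything falls off the work surface, if the arm or the gripper's body presses on something with over 40 N, if the wrist force passes 120 N, or if a joint passes its speed limit or range.

## Working session

There is one attempt and no reset: what is moved stays moved. The work goes in short steps, Python scripts to look and compute and a tool call to move; the robot and the scene stay as the last step left them, time stands still between calls to the robot, and variables do not carry over. Pictures are saved under pics/ and viewed, and the job is handed in when it is done.

Besides the shell and the picture viewer there is one more tool, called after "Call:" as name(argument=value, ...), one argument or row to a line, values as JSON. arm_command: Moves the arm, as the interface text tells. Its arguments: {"type":"object","properties":{"rows":{"type":"array"}},"required":["rows"]}

```bash
ls; mkdir -p pics; python3 - <<'E'
from bench import arm,get_image,models
import cv2
s=arm.read_state();print(s, arm.grip_depth)
for n in("scene","side","wrist"):
    d=get_image(n);cv2.imwrite(f"pics/{n}0.png",d["img"][:,:,::-1])
    print(n,d["K"].tolist(),{k:(v.tolist() if hasattr(v,'tolist') else v) for k,v in d.items() if k not in("img","K")})
E
```

```text
pics
{'clock': 0.0, 'joints': array([-1.02841412e+00,  3.85583825e-01,  6.60826090e-03, -4.86817401e-04,
       -1.19400781e+00, -2.58595092e-01]), 'joint_vel': array([ 1.48157654e-05, -1.07150087e-03, -4.05007215e-04, -2.10552707e-03,
        2.44170190e-04,  2.26771554e-04]), 'joint_efforts': array([-1.77188052e-03, -3.92289948e+01,  1.88397485e+01,  4.18585718e+00,
       -4.75662528e-03, -8.10911956e-06]), 'position': array([ 174.82436658, -599.38512346,  208.60011855]), 'ee_rot': array([-0.0991602 ,  0.70016304,  0.10070904,  0.69985474]), 'contact_force': array([ 0.25374906,  0.35721184, -0.45893592]), 'wrist_torque': array([0.05593488, 0.01650124, 0.03391365]), 'gripper_width': 85.56653343905145} 18.700000000000003
scene [[474.9043411438504, 0.0, 320.0534182484058], [0.0, 474.9043411438504, 241.71041219823766], [0.0, 0.0, 1.0]] {'rvec': [1.8366004982123898, 1.8545759950898046, -0.621182549574283], 'tvec': [5.189536429901253, -357.17035021678686, 1513.7261435695827]}
side [[624.7933916168195, 0.0, 321.60928275733846], [0.0, 624.7933916168195, 238.05318382166988], [0.0, 0.0, 1.0]] {'rvec': [2.0178399467495036, -0.5527412058433281, 0.35280162530258613], 'tvec': [-463.9704800364002, 225.1053154074193, 1626.053760525442]}
wrist [[344.0323342809458, 0.0, 316.9934718305692], [0.0, 344.0323342809458, 232.98331117093727], [0.0, 0.0, 1.0]] {'T_tool_cam': [[0.0010000460472185209, -0.308486565452045, 0.951228173911762, -164.51605988559305], [0.9999985596360756, 0.001612980090207939, -0.0005282243865329758, -0.323818260135722], [-0.0013713619789749874, 0.9512273320457263, 0.3084877341734884, -78.77625824616727], [0.0, 0.0, 0.0, 1.0]]}
```

View pics/scene0.png

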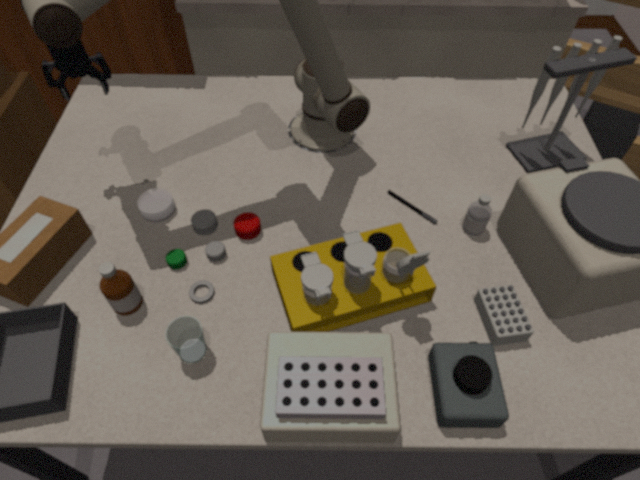

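View pics/side0.png

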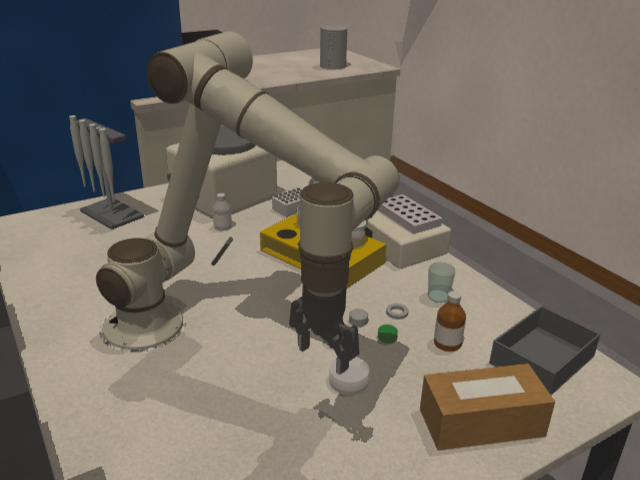

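View pics/wrist0.png

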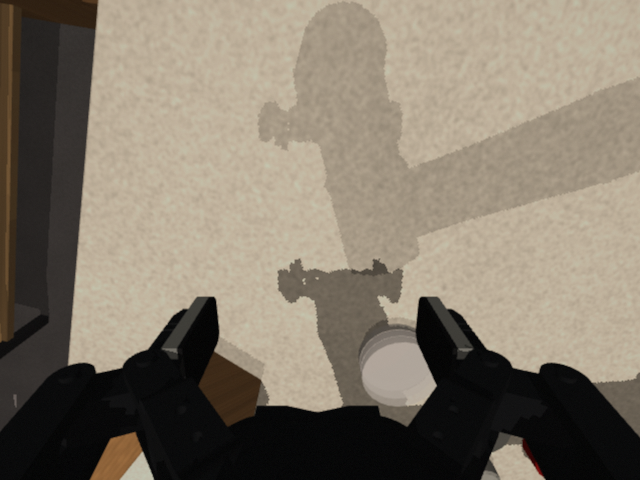

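```bash
cat > h.py <<'E'
import numpy as np,cv2
from bench import arm,get_image,models
from scipy.spatial.transform import Rotation as R
def grab(n,fn=None):
    s=arm.read_state(); d=get_image(n)
    if fn: cv2.imwrite(f"pics/{fn}.png",d["img"][:,:,::-1])
    if n=="wrist":
        T=np.eye(4);T[:3,:3]=R.from_quat(s["ee_rot"]).as_matrix();T[:3,3]=s["position"]
        W=T@d["T_tool_cam"]; Wi=np.linalg.inv(W); d["Rm"]=Wi[:3,:3]; d["t"]=Wi[:3,3]
    else:
        d["Rm"]=R.from_rotvec(d["rvec"]).as_matrix(); d["t"]=np.array(d["tvec"])
    return d
def proj(d,p):
    p=np.atleast_2d(p).astype(float); c=p@d["Rm"].T+d["t"]; u=c@d["K"].T
    return u[:,:2]/u[:,2:]
def ray(d,uv):
    r=np.linalg.inv(d["K"])@np.array([uv[0],uv[1],1.]); o=-d["Rm"].T@d["t"]; return o,d["Rm"].T@r
def at_z(d,uv,z):
    o,r=ray(d,uv); return o+r*(z-o[2])/r[2]
def crop(d,box,fn,k=4):
    l,t,r,b=box; cv2.imwrite(f"pics/{fn}.png",cv2.resize(d["img"][t:b,l:r,::-1],None,fx=k,fy=k,interpolation=cv2.INTER_CUBIC))
E
python3 - <<'E'
from h import *
d=grab("scene"); crop(d,(140,190,300,310),"c1",5); crop(d,(260,210,450,340),"c2",4)
for q in("disc","spacer","magazine","mag_cap","mag_lip","cap_a","cap_b"):
    for m in models.cut_out("scene",q): print(q,round(m["conf"],2),m["extent"])
for n,p in dict(grey_big=(204,221),grey_small=(216,250),green=(177,259),red=(247,225),ring=(202,292)).items(): print(n,at_z(d,p,15).round())
E
```

```text
disc 0.7 [233.8, 212.2, 264.6, 242.0]
disc 0.6 [192.6, 209.7, 217.4, 237.4]
disc 0.59 [166.5, 247.8, 187.1, 271.5]
spacer 0.31 [385.4, 192.5, 434.8, 224.3]
magazine 0.64 [341.8, 229.8, 375.3, 294.5]
mag_cap 0.6 [346.1, 229.1, 376.9, 272.4]
mag_lip 0.87 [344.9, 229.8, 376.8, 275.7]
cap_a 0.92 [396.8, 252.3, 432.6, 275.6]
cap_a 0.8 [303.9, 253.8, 333.4, 294.6]
cap_a 0.66 [136.7, 187.3, 177.4, 221.7]
cap_b 0.92 [396.8, 252.3, 432.6, 275.6]
cap_b 0.8 [303.9, 253.8, 333.4, 294.6]
cap_b 0.66 [136.7, 187.3, 177.4, 221.7]
grey_big [ 395. -311.   15.]
grey_small [ 490. -265.   15.]
green [ 519. -359.   15.]
red [ 408. -195.   15.]
ring [ 615. -281.   15.]
```

View pics/c1.png

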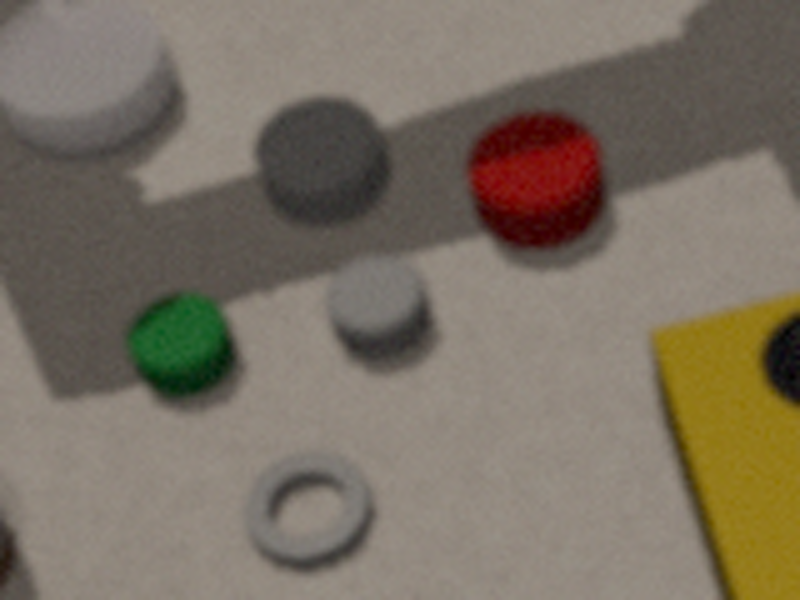

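View pics/c2.png

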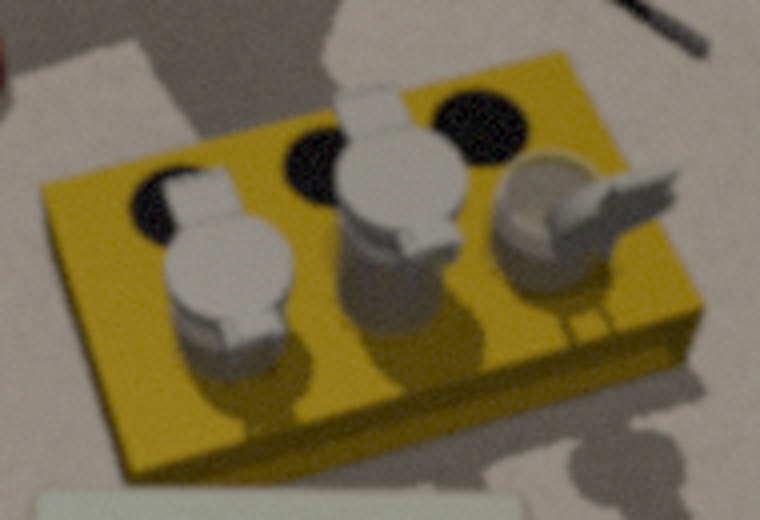

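```bash
python3 - <<'E'
from h import *
d=grab("scene")
P=[at_z(d,(260+x/4,210+y/4),70) for x,y in((42,186),(565,52),(702,308),(130,472))]
for p in P: print(p.round(1))
v=P[1]-P[0]; print("len",np.linalg.norm(v),np.linalg.norm(P[2]-P[1]), "row dir deg from +y",np.degrees(np.arctan2(-v[0],v[1])), np.degrees(np.arctan2(*-(P[2]-P[3])[:1],(P[2]-P[3])[1])))
print("magcap",at_z(d,(260+400/4,210+180/4),182).round(1),"capA",at_z(d,(260+228/4,210+262/4),142).round(1))
print("lip tip mid",at_z(d,(260+366/4,210+90/4),180).round(1))
print("disc top", at_z(d,(140+380/5,190+295/5),28).round(1))
print("ring", at_z(d,(140+310/5,190+508/5),12).round(1))
E
```

```text
[ 548.2 -118.7   70. ]
[441.3 201.4  70. ]
[628.7 261.1  70. ]
[734.8 -58.5  70. ]
len 337.51361001362386 196.69343098558036 row dir deg from +y 18.472050777094246 18.362481274448673
magcap [622.1  82.2 182. ] capA [647.9  -7.3 142. ]
lip tip mid [560.7  66.5 180. ]
disc top [ 496.8 -262.2   28. ]
ring [ 611.6 -282.2   12. ]
```

```bash
cat >> h.py <<'E'
PSI=np.radians(18.4); ux=np.array([np.cos(PSI),np.sin(PSI),0]); uy=np.array([-np.sin(PSI),np.cos(PSI),0]); uz=np.array([0,0,1.])
def Rt(tilt,yaw=None):
    "tool down tilted forward by tilt deg (90 = pointing along ux); jaw axis along row"
    a=np.radians(tilt)
    c,s=(ux,uy) if yaw is None else (np.array([np.cos(yaw),np.sin(yaw),0]),np.array([-np.sin(yaw),np.cos(yaw),0]))
    x=-np.cos(a)*uz+np.sin(a)*c; y=s; return np.stack([x,y,np.cross(x,y)],1)
def rel(p,Rw,s=None):
    s=s or arm.read_state(); R0=R.from_quat(s["ee_rot"]).as_matrix()
    d=R0.T@(np.array(p)-s["position"])/1000; w=R.from_matrix(R0.T@Rw).as_rotvec(degrees=True)
    return d.round(4),w.round(2)
E
python3 - <<'E'
from h import *
s=arm.read_state();print(R.from_quat(s["ee_rot"]).as_matrix().round(3))
print(rel([457,-276,220],Rt(0)))
E
```

```text
[[ 0.   -0.28  0.96]
 [-0.    0.96  0.28]
 [-1.   -0.    0.  ]]
(array([-0.0103,  0.2321,  0.3614]), array([-2.14,  0.  ,  0.  ]))
```

Call:
arm_command(
  rows=[
    {"dx":-0.01,"dy":0.03,"dz":0.045,"wx":-2.1,"gripper":-1},
    {"dx":-0.01,"dy":0.06,"dz":0.09,"wx":-2.1,"gripper":-1},
    {"dx":-0.01,"dy":0.087,"dz":0.135,"wx":-2.1,"gripper":-1},
    {"dx":-0.01,"dy":0.116,"dz":0.18,"wx":-2.1,"gripper":-1},
    {"dx":-0.01,"dy":0.145,"dz":0.225,"wx":-2.1,"gripper":-1},
    {"dx":-0.01,"dy":0.174,"dz":0.27,"wx":-2.1,"gripper":-1},
    {"dx":-0.01,"dy":0.203,"dz":0.315,"wx":-2.1,"gripper":-1},
    {"dx":-0.01,"dy":0.23,"dz":0.355,"wx":-2.1,"gripper":-1},
  ],
)

```text
validation failed for argument at $.ro...
```

```bash
python3 - <<'E'
from h import *
d=grab("wrist","w1"); s=arm.read_state(); print(s["position"],s["joints"].round(3),s["joint_vel"].round(2),s["clock"])
print(proj(d,[[496.8,-262.2,28],[611.6,-282.2,12]]))
for m in models.cut_out("wrist","disc"): print(m["conf"],m["extent"])
print(rel([522,50.6,230],Rt(45)))
E
```

```text
[ 175.03219907 -599.98168859  209.75599042] [-1.028  0.385  0.008 -0.    -1.194 -0.259] [ 0.  0.  0.  0.  0. -0.] 0.65
[[485.53407388 486.54827595]
 [436.59800101 525.4745123 ]]
0.71 [482.4, 459.5, 499.1, 477.1]
0.68 [488.2, 431.3, 509.2, 448.7]
0.48 [520.4, 437.8, 541.4, 469.8]
(array([-0.0203,  0.5274,  0.5152]), array([ -2.03, -44.99,   0.84]))
```

View pics/w1.png

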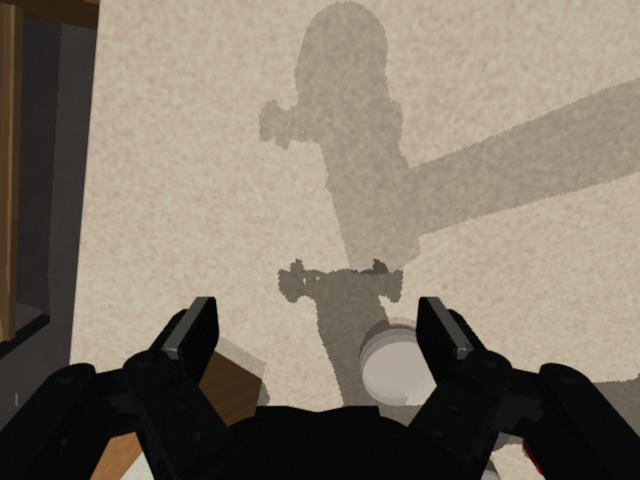

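The move was refused, probably because the rows need all seven fields. I'll resend it with them filled in.

Call:
arm_command(
  rows=[
    {"dx":-0.01,"dy":0.03,"dz":0.045,"wx":-2.1,"wy":0,"wz":0,"gripper":-1},
    {"dx":-0.01,"dy":0.06,"dz":0.09,"wx":-2.1,"wy":0,"wz":0,"gripper":-1},
    {"dx":-0.01,"dy":0.087,"dz":0.135,"wx":-2.1,"wy":0,"wz":0,"gripper":-1},
    {"dx":-0.01,"dy":0.116,"dz":0.18,"wx":-2.1,"wy":0,"wz":0,"gripper":-1},
    {"dx":-0.01,"dy":0.145,"dz":0.225,"wx":-2.1,"wy":0,"wz":0,"gripper":-1},
    {"dx":-0.01,"dy":0.174,"dz":0.27,"wx":-2.1,"wy":0,"wz":0,"gripper":-1},
    {"dx":-0.01,"dy":0.203,"dz":0.315,"wx":-2.1,"wy":0,"wz":0,"gripper":-1},
    {"dx":-0.01,"dy":0.23,"dz":0.355,"wx":-2.1,"wy":0,"wz":0,"gripper":-1},
  ],
)

```text
clock: 1.5
position: [437.2, -296.3, 220.2]
ee_rot: [-0.113, 0.698, 0.113, 0.698]
contact_force: [1.4, -1.8, 0.8]
gripper_width: 85.5
```

```bash
python3 - <<'E'
from h import *
d=grab("wrist","w1"); s=arm.read_state(); print(s["position"],s["joints"].round(3),s["joint_vel"].round(2),s["clock"])
print(proj(d,[[496.8,-262.2,28],[611.6,-282.2,12]]))
for m in models.cut_out("wrist","disc"): print(m["conf"],m["extent"])
print(rel([522,50.6,230],Rt(45)))
E
```

```text
[ 441.41689155 -292.38569224  220.04493787] [-2.790e-01  2.130e-01 -2.100e-01 -1.000e-03 -1.144e+00 -9.650e-01] [-0.09  0.   -0.01  0.02 -0.01  0.16] 1.55
[[329.70010984 258.83429572]
 [284.23669166 329.84940269]]
0.89 [304.1, 227.1, 348.1, 273.1]
0.8 [380.1, 176.3, 452.5, 244.8]
0.77 [218.2, 223.2, 266.8, 270.7]
0.62 [284.4, 130.5, 347.0, 196.9]
(array([-0.0099,  0.3001,  0.1892]), array([  0.36, -44.91,  -0.11]))
```

View pics/w1.png

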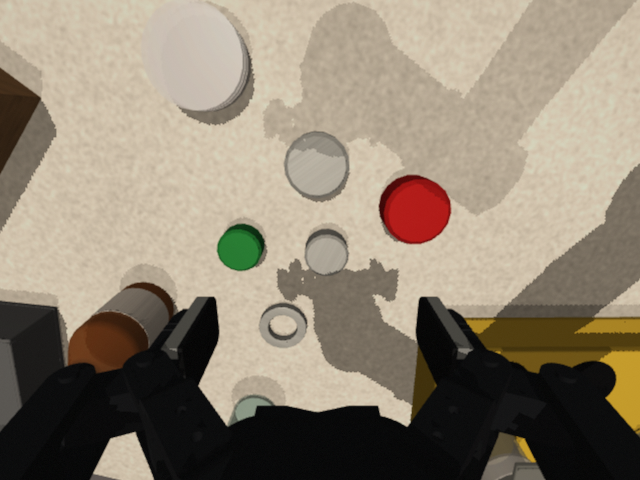

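```bash
python3 - <<'E'
from h import *
d=grab("wrist"); crop(d,(270,200,390,290),"c3",6)
m=models.cut_out("wrist","disc")
for k in m: print(k["extent"])
print(at_z(d,(326.5,254.5),28))
s=arm.read_state();print(s["position"],s["clock"])
print(rel([522,50.6,230],Rt(45)))
E
```

```text
[378.0, 173.4, 450.4, 243.6]
[215.8, 218.0, 264.9, 269.1]
[281.4, 128.9, 346.9, 192.1]
[ 495.11910498 -264.93442461   28.        ]
[ 436.69912519 -297.04137636  219.80201458] 1.7
(array([-0.0102,  0.3025,  0.1913]), array([ 1.2e-01, -4.5e+01, -4.0e-02]))
```

View pics/c3.png

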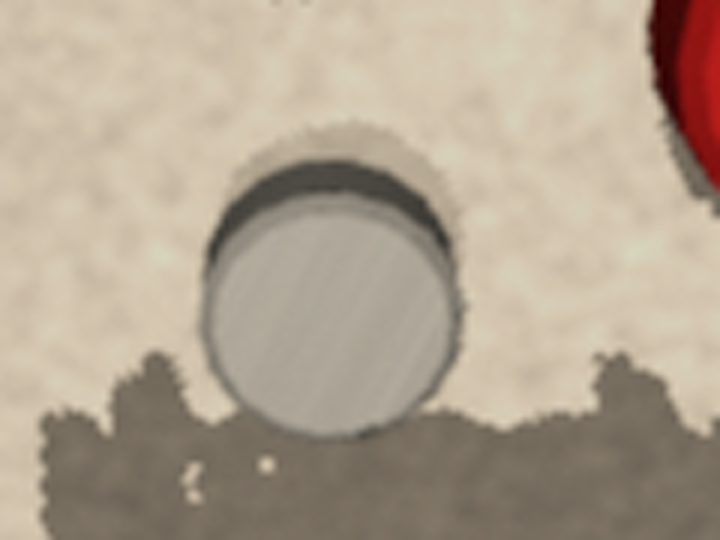

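Call:
arm_command(
  rows=[
    {"dx":-0.01,"dy":0.038,"dz":0.024,"wx":0,"wy":-6,"wz":0,"gripper":1},
    {"dx":-0.01,"dy":0.076,"dz":0.048,"wx":0,"wy":-12,"wz":0,"gripper":1},
    {"dx":-0.01,"dy":0.114,"dz":0.072,"wx":0,"wy":-18,"wz":0,"gripper":1},
    {"dx":-0.01,"dy":0.152,"dz":0.096,"wx":0,"wy":-24,"wz":0,"gripper":1},
    {"dx":-0.01,"dy":0.19,"dz":0.12,"wx":0,"wy":-30,"wz":0,"gripper":1},
    {"dx":-0.01,"dy":0.228,"dz":0.144,"wx":0,"wy":-36,"wz":0,"gripper":1},
    {"dx":-0.01,"dy":0.266,"dz":0.168,"wx":0,"wy":-42,"wz":0,"gripper":1},
    {"dx":-0.01,"dy":0.302,"dz":0.191,"wx":0,"wy":-45,"wz":0,"gripper":1},
  ],
)

```text
clock: 2.5
position: [518.7, 21.8, 232.5]
ee_rot: [-0.058, 0.385, 0.161, 0.907]
contact_force: [18.2, 3.3, 11.8]
gripper_width: -0.2
```

```bash
python3 - <<'E'
from h import *
d=grab("wrist"); d=grab("wrist","w2"); s=arm.read_state(); print(s["position"],s["joints"].round(3),s["joint_vel"].round(2),s["clock"],s["gripper_width"])
print(R.from_quat(s["ee_rot"]).as_matrix().round(3))
M=np.array([622.5,83.5,0])
H=M+44*ux+178*uz
print("proj cap centre, lip tip, hinge:",proj(d,[M+182*uz,H-106*ux,H]))
E
```

```text
[520.92961068  22.86256338 233.83521223] [ 0.347 -0.102 -0.738 -0.075 -0.162 -1.512] [-0.04  0.    0.05  0.04  0.03 -0.01] 2.6 0.04076024131959046
[[ 0.653 -0.337  0.678]
 [ 0.249  0.941  0.228]
 [-0.716  0.02   0.698]]
proj cap centre, lip tip, hinge: [[339.52557795 272.21617427]
 [346.20254908 236.3473119 ]
 [335.71254797 284.5350173 ]]
```

View pics/w2.png

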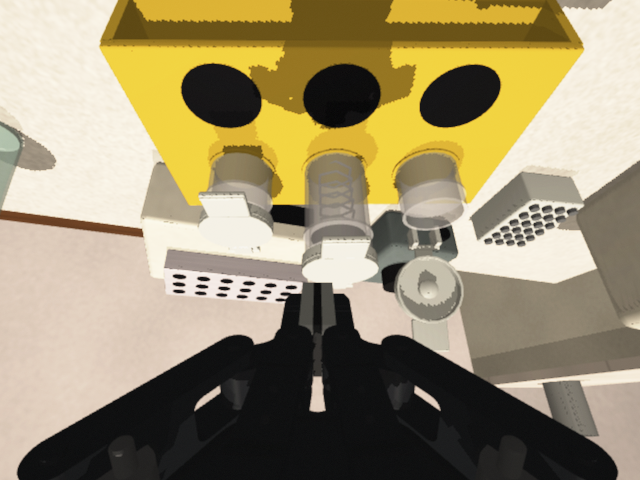

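```bash
python3 - <<'E'
from h import *
d=grab("wrist","w2b"); crop(d,(260,130,420,290),"c4",5)
s=arm.read_state()
M=np.array([622.5,83.5,0]);H=M+44*ux+178*uz
print(s["position"],s["clock"],"lip", proj(d,[H-106*ux+18*uy+5*uz,H-106*ux-18*uy+5*uz,H-106*ux+18*uy,H-106*ux-18*uy,M+182*uz+34*uy,M+182*uz-34*uy,M+182*uz]).round(1))
p=H-145*ux; p[2]=139
print(rel(p,Rt(25)))
E
```

```text
[522.43575239  22.33853366 235.48298359] 2.65 lip [[373.3 238. ]
 [324.3 238.3]
 [372.6 232. ]
 [324.2 232.3]
 [379.2 268.2]
 [303.4 268.8]
 [341.4 268.5]]
(array([ 0.0788,  0.0243, -0.0581]), array([ 0.38, 19.49, -1.6 ]))
```

View pics/c4.png

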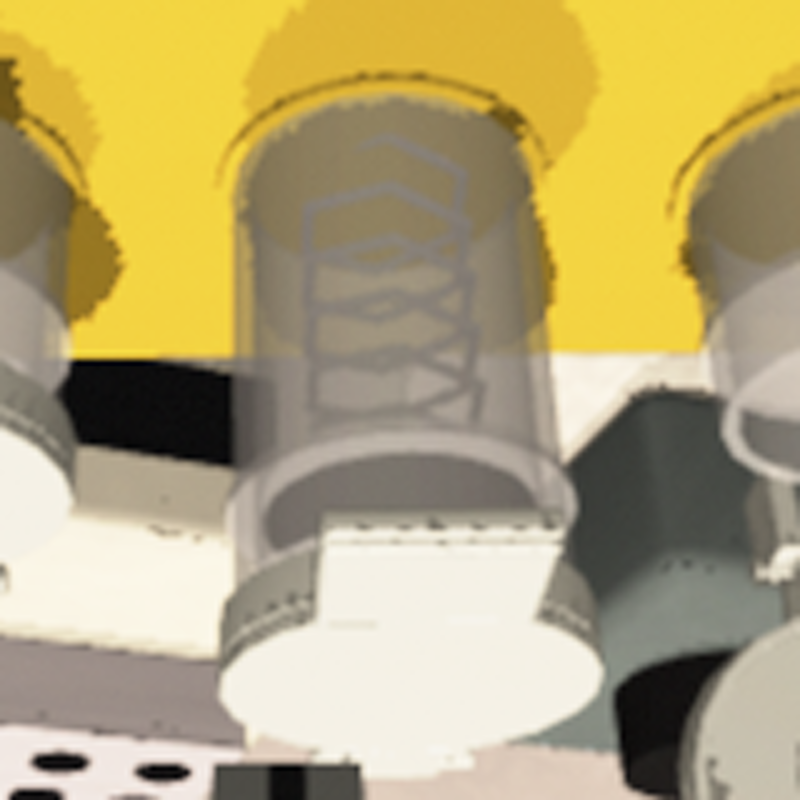

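Call:
arm_command(
  rows=[
    {"dx":0.015,"dy":0.008,"dz":-0.02,"wx":0,"wy":6,"wz":-0.5,"gripper":1},
    {"dx":0.03,"dy":0.016,"dz":-0.035,"wx":0,"wy":12,"wz":-1,"gripper":1},
    {"dx":0.05,"dy":0.024,"dz":-0.048,"wx":0,"wy":17,"wz":-1.6,"gripper":1},
    {"dx":0.07,"dy":0.024,"dz":-0.058,"wx":0,"wy":19.5,"wz":-1.6,"gripper":1},
    {"dx":0.079,"dy":0.024,"dz":-0.058,"wx":0.4,"wy":19.5,"wz":-1.6,"gripper":1},
    {"dx":0.079,"dy":0.024,"dz":-0.058,"wx":0.4,"wy":19.5,"wz":-1.6,"gripper":1},
    {"dx":0.079,"dy":0.024,"dz":-0.058,"wx":0.4,"wy":19.5,"wz":-1.6,"gripper":1},
    {"dx":0.079,"dy":0.024,"dz":-0.058,"wx":0.4,"wy":19.5,"wz":-1.6,"gripper":1},
  ],
)

```text
clock: 3.45
position: [526.9, 50.7, 139.9]
ee_rot: [-0.085, 0.53, 0.134, 0.833]
contact_force: [-0.2, 0.2, 0.4]
gripper_width: 0.3
```

```bash
cat >> h.py <<'E'
M=np.array([622.5,83.5,0]);H=M+44*ux+178*uz
def corner(rx,z,t):
    a=np.radians(t); return H+rx*ux+z*uz-11*(np.cos(a)*ux+np.sin(a)*uz)
E
python3 - <<'E'
from h import *
s=arm.read_state()
R0=R.from_quat(s["ee_rot"]).as_matrix()
print(s["position"],s["joints"].round(3),s["contact_force"],R0.round(3).tolist())
q=s["position"]-H; print("rel hinge",q@ux,q@uy,q[2])
for rx,z,t in [(-92,-36,25),(-92,-18,25),(-92,0,25),(-87,22,28),(-80,40,30),(-71,54,34),(-62,65,38),(-45,79,42),(-20,89,45),(5,90,45),(30,84,45)]:
    print(rx,z,t,rel(corner(rx,z,t),Rt(t),s))
E
```

```text
[526.89483568  50.65879975 139.9456748 ] [ 0.428  0.109 -0.713  0.148 -0.316 -1.809] [-0.15821999  0.23432279  0.43169733] [[0.403, -0.314, 0.86], [0.133, 0.949, 0.285], [-0.906, 0.0, 0.424]]
rel hinge -145.08374024531895 -0.9845490650629611 -38.05432519605404
-92 -36 25 (array([0.0206, 0.001 , 0.0379]), array([-0.07,  0.1 ,  0.02]))
-92 -18 25 (array([0.0043, 0.001 , 0.0456]), array([-0.07,  0.1 ,  0.02]))
-92 0 25 (array([-0.012 ,  0.001 ,  0.0532]), array([-0.07,  0.1 ,  0.02]))
-87 22 28 (array([-0.0292,  0.0011,  0.0671]), array([-0.07, -2.9 ,  0.03]))
-80 40 30 (array([-0.0421,  0.0011,  0.0811]), array([-0.07, -4.9 ,  0.03]))
-71 54 34 (array([-0.0502,  0.0011,  0.0953]), array([-0.07, -8.9 ,  0.03]))
-62 65 38 (array([-0.0556,  0.0011,  0.1082]), array([ -0.07, -12.9 ,   0.03]))
-45 79 42 (array([-0.0604,  0.0011,  0.1298]), array([ -0.07, -16.9 ,   0.04]))
-20 89 45 (array([-0.0583,  0.0012,  0.1568]), array([ -0.07, -19.9 ,   0.04]))
5 90 45 (array([-0.0486,  0.0012,  0.1799]), array([ -0.07, -19.9 ,   0.04]))
30 84 45 (array([-0.0325,  0.0012,  0.2   ]), array([ -0.07, -19.9 ,   0.04]))
```

Call:
arm_command(
  rows=[
    {"dx":0.011,"dy":0.001,"dz":0.019,"wx":0,"wy":0,"wz":0,"gripper":1},
    {"dx":0.0206,"dy":0.001,"dz":0.038,"wx":0,"wy":0,"wz":0,"gripper":1},
    {"dx":0.0206,"dy":0.001,"dz":0.038,"wx":0,"wy":0,"wz":0,"gripper":1},
    {"dx":0.015,"dy":0.001,"dz":0.041,"wx":0,"wy":0,"wz":0,"gripper":1},
    {"dx":0.005,"dy":0.001,"dz":0.0455,"wx":0,"wy":0,"wz":0,"gripper":1},
    {"dx":-0.003,"dy":0.001,"dz":0.0495,"wx":0,"wy":0,"wz":0,"gripper":1},
    {"dx":-0.012,"dy":0.001,"dz":0.053,"wx":0,"wy":0,"wz":0,"gripper":1},
    {"dx":-0.012,"dy":0.001,"dz":0.053,"wx":0,"wy":0,"wz":0,"gripper":1},
  ],
)

```text
clock: 4.25
position: [567.1, 64.9, 175.1]
ee_rot: [-0.085, 0.529, 0.134, 0.834]
contact_force: [-3.9, -1.8, 1.3]
gripper_width: 0.1
```

```bash
python3 - <<'E'
from h import *
d=grab("wrist","w3"); s=arm.read_state()
print(s["position"],s["joints"].round(3),s["contact_force"])
q=s["position"]-H; print("rel hinge",q@ux,q@uy,q[2])
for rx,z,t in [(-87,22,28),(-80,40,30),(-71,54,34),(-62,65,38),(-45,79,42),(-20,89,45),(5,90,45),(30,84,45)]:
    print(rx,z,t,rel(corner(rx,z,t),Rt(t),s))
E
```

```text
[567.22289409  64.97260727 174.74445696] [ 0.421  0.131 -0.561  0.101 -0.442 -1.754] [-4.48793866 -0.3452902   0.73094764]
rel hinge -102.29927346304368 -0.13203326929336048 -3.2555430403179457
-87 22 28 (array([-0.0158,  0.0001,  0.0136]), array([-0.08, -2.79,  0.02]))
-80 40 30 (array([-0.0287,  0.0002,  0.0276]), array([-0.08, -4.79,  0.03]))
-71 54 34 (array([-0.0368,  0.0002,  0.0418]), array([-0.08, -8.79,  0.03]))
-62 65 38 (array([-0.0422,  0.0002,  0.0548]), array([ -0.08, -12.79,   0.03]))
-45 79 42 (array([-0.0468,  0.0002,  0.0763]), array([ -0.08, -16.79,   0.03]))
-20 89 45 (array([-0.0447,  0.0003,  0.1034]), array([ -0.08, -19.79,   0.04]))
5 90 45 (array([-0.0349,  0.0003,  0.1265]), array([ -0.08, -19.79,   0.04]))
30 84 45 (array([-0.0189,  0.0003,  0.1465]), array([ -0.08, -19.79,   0.04]))
```

View pics/w3.png

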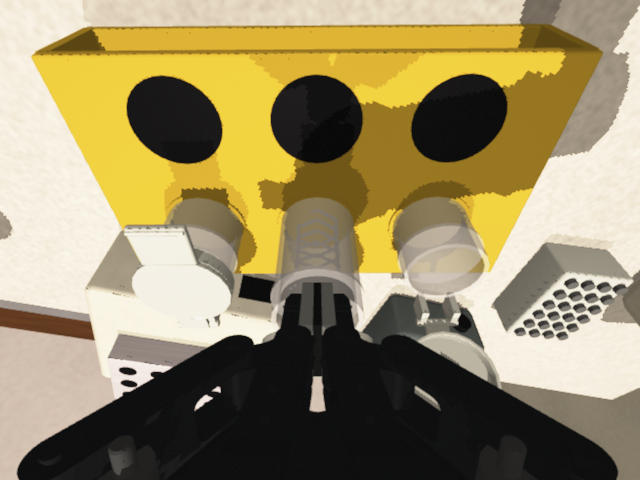

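Call:
arm_command(
  rows=[
    {"dx":-0.016,"dy":0,"dz":0.0136,"wx":0,"wy":-2.8,"wz":0,"gripper":1},
    {"dx":-0.0287,"dy":0,"dz":0.0276,"wx":0,"wy":-4.8,"wz":0,"gripper":1},
    {"dx":-0.0368,"dy":0,"dz":0.0418,"wx":0,"wy":-8.8,"wz":0,"gripper":1},
    {"dx":-0.0422,"dy":0,"dz":0.055,"wx":0,"wy":-12.8,"wz":0,"gripper":1},
    {"dx":-0.0468,"dy":0,"dz":0.0763,"wx":0,"wy":-16.8,"wz":0,"gripper":1},
    {"dx":-0.0447,"dy":0,"dz":0.1034,"wx":0,"wy":-19.8,"wz":0,"gripper":1},
    {"dx":-0.035,"dy":0,"dz":0.1265,"wx":0,"wy":-19.8,"wz":0,"gripper":1},
    {"dx":-0.019,"dy":0,"dz":0.1465,"wx":0,"wy":-19.8,"wz":0,"gripper":1},
  ],
)

```text
clock: 5.1
position: [691.2, 100.0, 265.1]
ee_rot: [-0.059, 0.38, 0.155, 0.91]
contact_force: [-0.9, -0.3, 0.8]
gripper_width: -0.4
```

```bash
python3 - <<'E'
from h import *
d=grab("wrist","w4"); s=arm.read_state()
print(s["position"],s["joints"].round(3),s["contact_force"])
q=s["position"]-H; print("rel hinge",q@ux,q@uy,q[2])
print(R.from_quat(s["ee_rot"]).as_matrix().round(3).tolist())
d=grab("scene"); crop(d,(240,190,440,340),"c5",4)
E
```

```text
[693.67246726 101.12743488 262.84529432] [ 0.384  0.178 -0.457  0.183 -0.159 -1.795] [3.44761895 0.18589584 0.84243969]
rel hinge 29.09792971527678 -5.739270644186382 84.84529431775991
[[0.662, -0.327, 0.674], [0.237, 0.945, 0.226], [-0.711, 0.01, 0.703]]
```

View pics/c5.png

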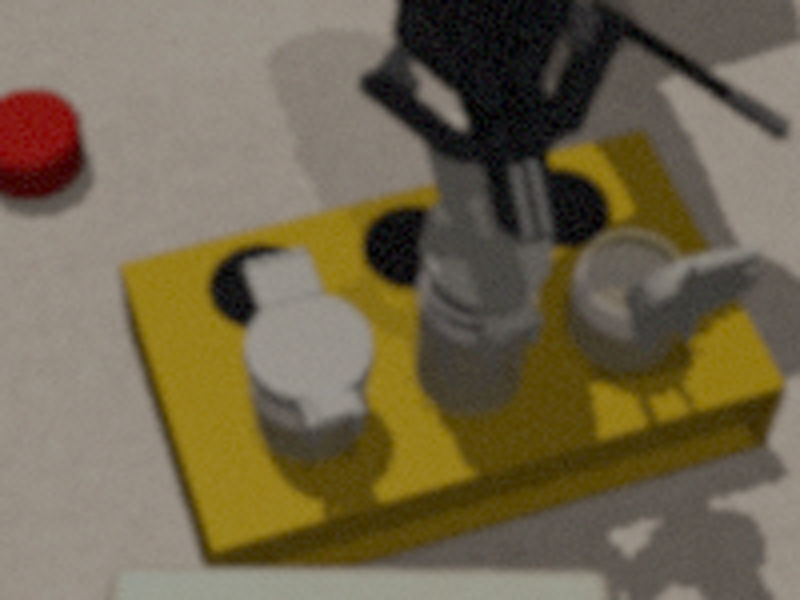

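View pics/w4.png

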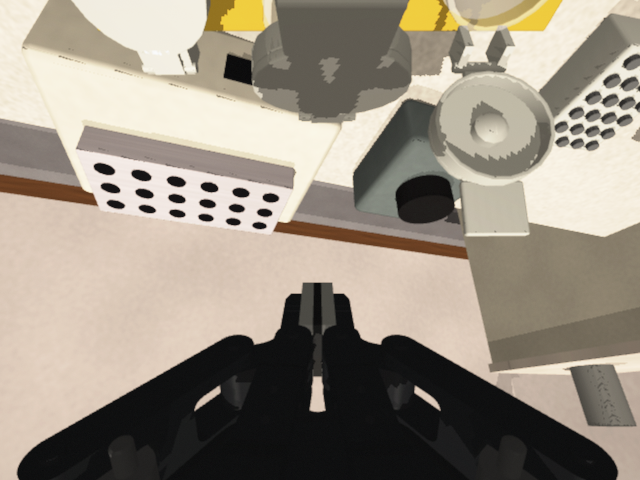

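```bash
cat >> h.py <<'E'
def capp(th,r,y,h=0):
    "point on cap: r from hinge, lateral y, h above hinge-plane (when shut)"
    c,s_=np.cos(th),np.sin(th); return H+(-r*c+h*s_)*ux+y*uy+(r*s_+h*c)*uz
def drawcap(d,th,fn,box=None,k=1):
    im=d["img"][:,:,::-1].copy()
    a=np.linspace(0,2*np.pi,40)
    P=proj(d,[capp(th,44+34*np.cos(t),34*np.sin(t),4) for t in a])
    Q=proj(d,[capp(th,r,y,4) for r,y in((78,18),(106,18),(106,-18),(78,-18))])
    Hh=proj(d,[capp(th,0,15),capp(th,0,-15)])
    for X in(P,Q,Hh): cv2.polylines(im,[np.round(X*16).astype(np.int32)],True,(0,0,255),1,cv2.LINE_AA,4)
    if box: l,t,r,b=box; im=im[t:b,l:r]
    cv2.imwrite(f"pics/{fn}.png",cv2.resize(im,None,fx=k,fy=k))
E
python3 - <<'E'
from h import *
d=grab("scene");w=grab("wrist")
ims=[]
for i,th in enumerate((.3,.6,.9,1.2)):
    drawcap(d,th,"t",(300,190,400,310),3);a=cv2.imread("pics/t.png")
    drawcap(w,th,"t",(180,0,480,140),1);b=cv2.imread("pics/t.png")
    c=np.zeros((600,320,3),np.uint8);c[:360,:300]=a;c[380:520,:300]=b;ims.append(c[:520,:])
cv2.imwrite("pics/fit1.png",cv2.resize(np.hstack(ims),None,fx=.62,fy=.62))
E
```

```text
(no output)
```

View pics/fit1.png

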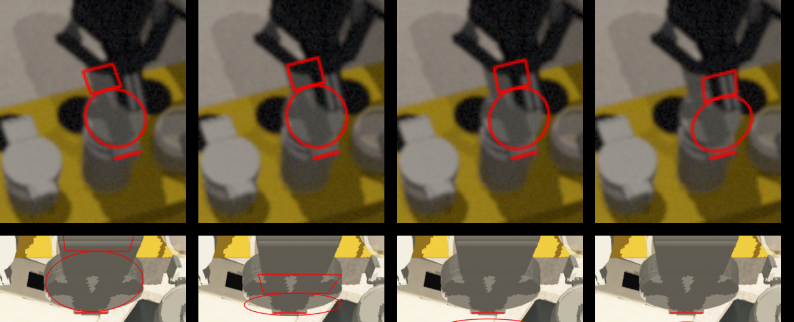

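```bash
python3 - <<'E'
from h import *
w=grab("wrist")
ims=[]
for i,th in enumerate((.22,.27,.32,.37)):
    drawcap(w,th,"t",(220,0,440,150),1.7);ims.append(cv2.imread("pics/t.png"))
cv2.imwrite("pics/fit2.png",np.vstack([np.hstack(ims[:2]),np.hstack(ims[2:])]))
s=arm.read_state()
t=20;Rw=Rt(t);x=Rw[:,0]
L=capp(.32,96,0,2.5);print(L)
print("above",rel(L-45*x,Rw,s),"clearup",rel(s["position"]+30*uz,Rt(40),s))
E
```

```text
[578.52891128  68.87276563 210.57147836]
above (array([-0.0845,  0.0073, -0.0986]), array([ 0.15, 24.48, -0.88])) clearup (array([-0.0214,  0.0003,  0.021 ]), array([-0.01,  4.48, -0.89]))
```

View pics/fit2.png

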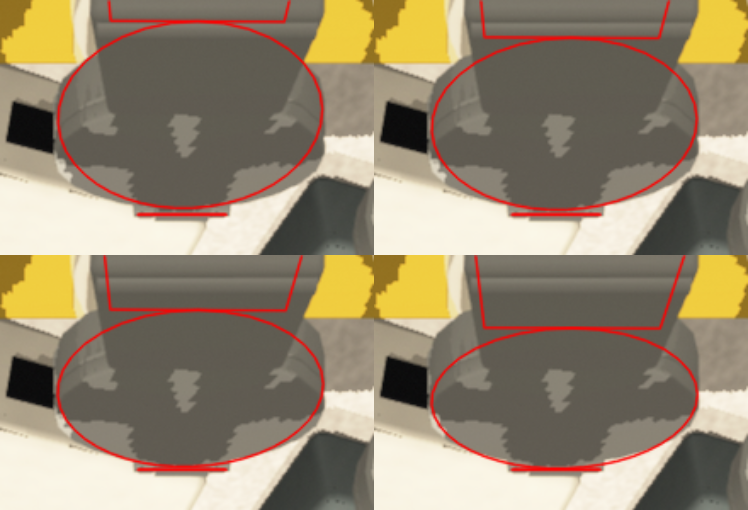

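```bash
python3 - <<'E'
from h import *
w=grab("wrist")
im=w["img"][0:150,220:440,::-1].astype(float)*1.6
cv2.imwrite("pics/z1.png",cv2.resize(np.clip(im,0,255).astype(np.uint8),None,fx=3.6,fy=3.6))
d=grab("side"); crop(d,(250,180,410,300),"z2",5)
E
```

```text
(no output)
```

View pics/z1.png

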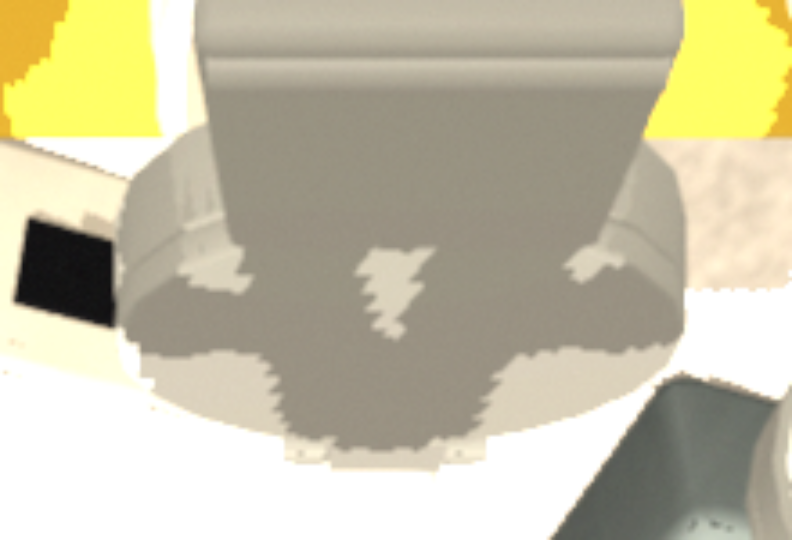

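View pics/z2.png

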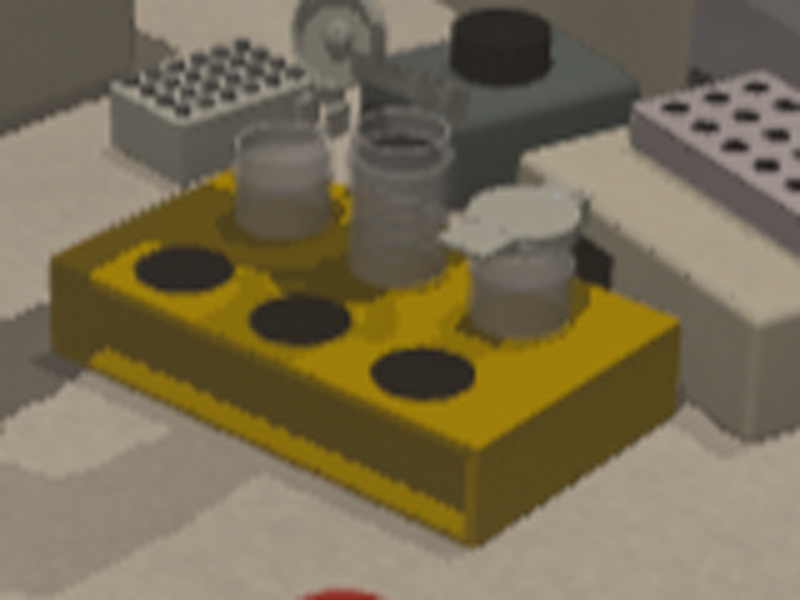

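```bash
python3 - <<'E'
from h import *
w=grab("wrist");d=grab("side")
for th in (.3,.4,.5,.6,.7,.8,1,1.2,1.4): print(th,"lip tip w",proj(w,[capp(th,106,18,5),capp(th,106,-18,5),capp(th,78,18,5),capp(th,78,-18,5),capp(th,44,34,4),capp(th,44,-34,4)]).round().astype(int).tolist())
for th in (.4,.6,.8,1,1.2):print(th,"side",proj(d,[capp(th,106,0,5),capp(th,44,0,4),capp(th,0,0,0)]).round().astype(int).tolist())
E
```

```text
0.3 lip tip w [[409, -42], [277, -43], [387, 34], [285, 34], [406, 89], [255, 89]]
0.4 lip tip w [[410, -6], [277, -7], [388, 56], [285, 55], [406, 99], [255, 98]]
0.5 lip tip w [[410, 34], [277, 33], [387, 78], [285, 78], [406, 109], [255, 108]]
0.6 lip tip w [[409, 75], [278, 74], [387, 101], [285, 101], [406, 119], [256, 119]]
0.7 lip tip w [[407, 115], [279, 115], [386, 124], [286, 124], [405, 129], [256, 129]]
0.8 lip tip w [[404, 154], [280, 154], [384, 147], [286, 147], [404, 139], [257, 139]]
1 lip tip w [[396, 220], [283, 221], [381, 187], [288, 187], [402, 158], [258, 158]]
1.2 lip tip w [[387, 268], [286, 269], [376, 219], [290, 219], [399, 174], [260, 174]]
1.4 lip tip w [[379, 298], [289, 299], [371, 242], [292, 242], [396, 187], [262, 187]]
0.4 side [[320, 192], [332, 194], [340, 196]]
0.6 side [[323, 185], [333, 191], [340, 196]]
0.8 side [[326, 179], [335, 189], [340, 196]]
1 side [[330, 174], [336, 187], [340, 196]]
1.2 side [[334, 169], [338, 185], [340, 196]]
```

```bash
python3 - <<'E'
from h import *
s=arm.read_state()
t=25;Rw=Rt(t);x=Rw[:,0]
L=capp(.47,97,0,2.5);print(L)
print(rel(L-40*x,Rw,s))
E
```

```text
[583.26406399  70.44794129 224.1588904 ]
(array([-0.087 ,  0.0074, -0.0902]), array([ 0.09, 19.45, -0.89]))
```

Call:
arm_command(
  rows=[
    {"dx":-0.03,"dy":0,"dz":-0.005,"wx":0,"wy":4,"wz":0,"gripper":-1},
    {"dx":-0.06,"dy":0.003,"dz":-0.02,"wx":0,"wy":9,"wz":-0.4,"gripper":-1},
    {"dx":-0.08,"dy":0.007,"dz":-0.045,"wx":0,"wy":14,"wz":-0.9,"gripper":-1},
    {"dx":-0.087,"dy":0.007,"dz":-0.07,"wx":0,"wy":19.5,"wz":-0.9,"gripper":-1},
    {"dx":-0.087,"dy":0.007,"dz":-0.09,"wx":0,"wy":19.5,"wz":-0.9,"gripper":-1},
    {"dx":-0.087,"dy":0.007,"dz":-0.09,"wx":0,"wy":19.5,"wz":-0.9,"gripper":-1},
    {"dx":-0.087,"dy":0.007,"dz":-0.09,"wx":0,"wy":19.5,"wz":-0.9,"gripper":-1},
    {"dx":-0.087,"dy":0.007,"dz":-0.09,"wx":0,"wy":19.5,"wz":-0.9,"gripper":-1},
  ],
)

```text
clock: 6.35
position: [568.3, 65.0, 261.6]
ee_rot: [-0.087, 0.53, 0.135, 0.833]
contact_force: [-0.0, -0.6, -0.1]
gripper_width: 85.6
```

```bash
python3 - <<'E'
from h import *
w=grab("wrist","w5"); s=arm.read_state()
print(s["position"],s["contact_force"],s["clock"],s["joints"].round(2))
L=capp(.47,97,0,2.5);Rw=Rt(25)
print("lip c",proj(w,[capp(.47,106,18,5),capp(.47,106,-18,5),capp(.47,78,18,5),capp(.47,78,-18,5)]).round().tolist())
print(rel(L,Rw,s), rel(L+20*Rw[:,0],Rw,s))
E
```

```text
[568.32106011  65.04485422 261.39879455] [ 0.66642556  0.08194368 -0.82583261] 6.4 [ 0.42  0.05 -0.4   0.07 -0.69 -1.71]
lip c [[348.0, 249.0], [289.0, 248.0], [344.0, 261.0], [292.0, 261.0]]
(array([ 0.0405,  0.0004, -0.0014]), array([0.11, 0.06, 0.03])) (array([ 0.0605,  0.0004, -0.0014]), array([0.11, 0.06, 0.03]))
```

View pics/w5.png

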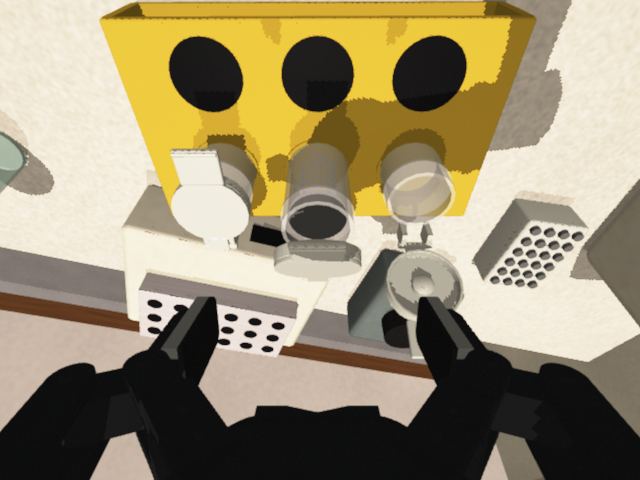

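```bash
python3 - <<'E'
from h import *
w=grab("wrist")
ims=[]
for i,th in enumerate((.47,.6,.75,.9)):
    drawcap(w,th,"t",(250,190,390,310),2.7);ims.append(cv2.imread("pics/t.png"))
cv2.imwrite("pics/fit3.png",np.vstack([np.hstack(ims[:2]),np.hstack(ims[2:])]))
crop(w,(250,190,390,310),"z3",5)
E
```

```text
(no output)
```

View pics/fit3.png

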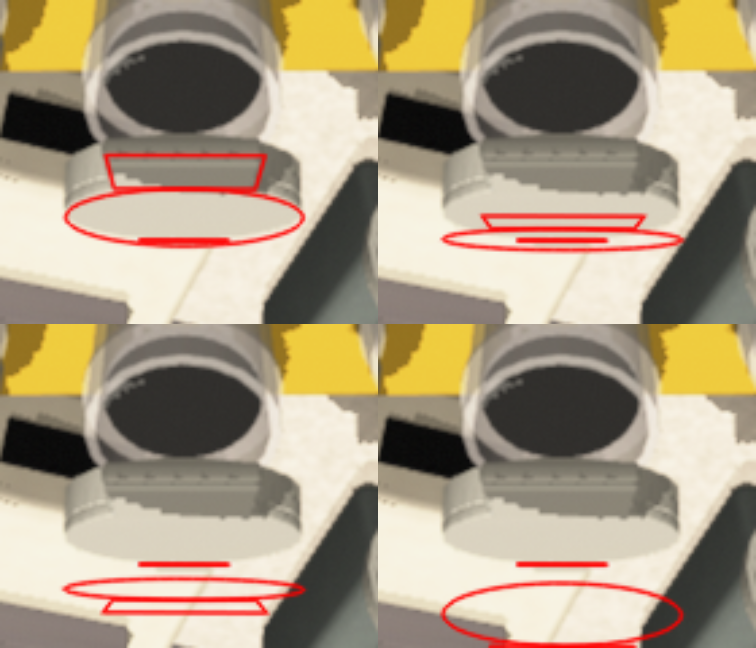

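View pics/z3.png

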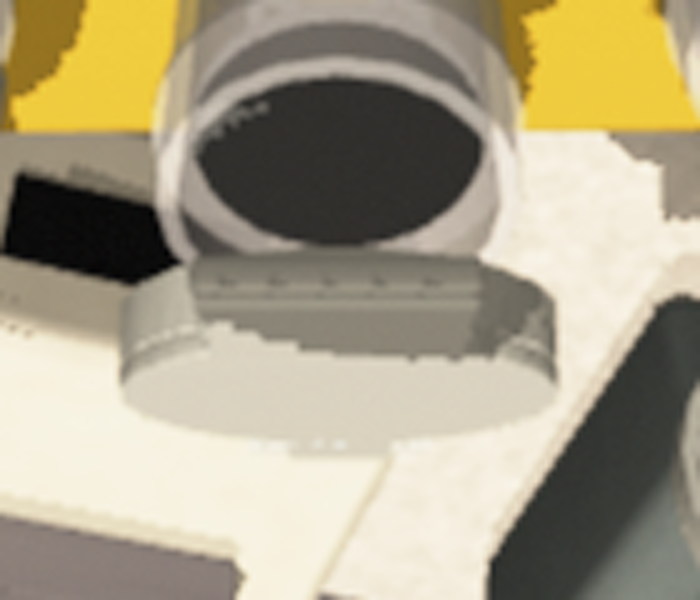

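Call:
arm_command(
  rows=[
    {"dx":0.03,"dy":0,"dz":-0.001,"wx":0,"wy":0,"wz":0,"gripper":-1},
    {"dx":0.055,"dy":0,"dz":-0.001,"wx":0,"wy":0,"wz":0,"gripper":-1},
    {"dx":0.061,"dy":0,"dz":-0.001,"wx":0,"wy":0,"wz":0,"gripper":-1},
    {"dx":0.061,"dy":0,"dz":-0.001,"wx":0,"wy":0,"wz":0,"gripper":1},
    {"dx":0.061,"dy":0,"dz":-0.001,"wx":0,"wy":0,"wz":0,"gripper":1},
    {"dx":0.061,"dy":0,"dz":-0.001,"wx":0,"wy":0,"wz":0,"gripper":1},
    {"dx":0.061,"dy":0,"dz":-0.001,"wx":0,"wy":0,"wz":0,"gripper":1},
    {"dx":0.061,"dy":0,"dz":-0.001,"wx":0,"wy":0,"wz":0,"gripper":1},
  ],
)

```text
clock: 7.25
position: [591.9, 72.8, 207.1]
ee_rot: [-0.087, 0.529, 0.135, 0.833]
contact_force: [-3.5, -0.8, 5.3]
gripper_width: 32.3
```

```bash
python3 - <<'E'
from h import *
w=grab("wrist","w6"); s=arm.read_state()
print(s["position"],s["contact_force"],s["clock"],s["gripper_width"],s["joints"].round(2))
q=s["position"]-H; print(q@ux,q@uy,q[2])
R0=R.from_quat(s["ee_rot"]).as_matrix()
for th,t in((.65,25),(.8,25),(.95,25),(1.1,25),(1.25,25),(1.4,25),(1.5,25),(1.6,27),(1.7,29),(1.8,31),(1.9,33)):
    Rw=Rt(t); print(th,t,*rel(capp(th,97,0,2.5)+20*Rw[:,0],Rw,s))
E
```

```text
[591.92124375  72.80050371 207.08480692] [-4.67569881 -0.05703264  5.44943484] 7.3 31.851766682725962 [ 0.42  0.14 -0.45  0.08 -0.55 -1.72]
-76.39273396891268 -0.5003404028874895 29.084806924667532
0.65 25 [-0.0083  0.0005  0.014 ] [0.11 0.14 0.04]
0.8 25 [-0.0137  0.0004  0.0275] [0.11 0.14 0.04]
0.95 25 [-0.0171  0.0004  0.0417] [0.11 0.14 0.04]
1.1 25 [-0.0182  0.0004  0.0561] [0.11 0.14 0.04]
1.25 25 [-0.0172  0.0004  0.0707] [0.11 0.14 0.04]
1.4 25 [-0.0141  0.0003  0.0848] [0.11 0.14 0.04]
1.5 25 [-0.0108  0.0003  0.094 ] [0.11 0.14 0.04]
1.6 27 [-0.0067  0.0003  0.1034] [ 0.11 -1.86  0.03]
1.7 29 [-0.0017  0.0003  0.1124] [ 0.11 -3.86  0.03]
1.8 31 [0.0041 0.0003 0.1209] [ 0.11 -5.86  0.03]
1.9 33 [0.0106 0.0003 0.1287] [ 0.11 -7.86  0.03]
```

View pics/w6.png

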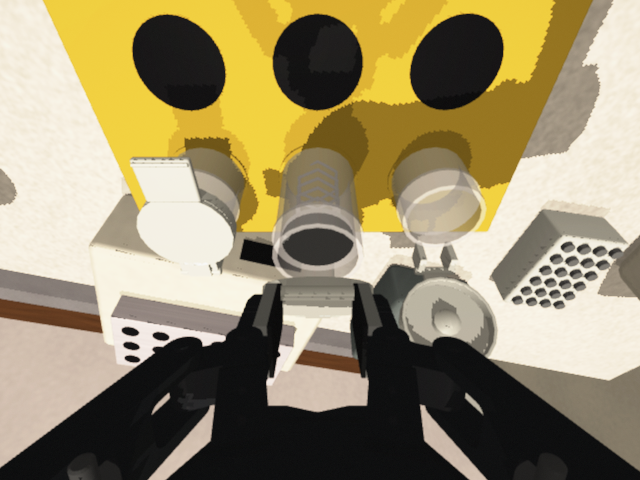

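Call:
arm_command(
  rows=[
    {"dx":-0.008,"dy":0,"dz":0.014,"wx":0,"wy":0,"wz":0,"gripper":1},
    {"dx":-0.0137,"dy":0,"dz":0.0275,"wx":0,"wy":0,"wz":0,"gripper":1},
    {"dx":-0.017,"dy":0,"dz":0.0417,"wx":0,"wy":0,"wz":0,"gripper":1},
    {"dx":-0.018,"dy":0,"dz":0.056,"wx":0,"wy":0,"wz":0,"gripper":1},
    {"dx":-0.017,"dy":0,"dz":0.0707,"wx":0,"wy":0,"wz":0,"gripper":1},
    {"dx":-0.014,"dy":0,"dz":0.085,"wx":0,"wy":0,"wz":0,"gripper":1},
    {"dx":-0.011,"dy":0,"dz":0.094,"wx":0,"wy":0,"wz":0,"gripper":1},
    {"dx":-0.007,"dy":0,"dz":0.103,"wx":0,"wy":-1.9,"wz":0,"gripper":1},
  ],
)

```text
clock: 8.1
position: [679.1, 102.1, 257.9]
ee_rot: [-0.084, 0.514, 0.137, 0.842]
contact_force: [-0.1, -0.2, -0.1]
gripper_width: 0.0
```

```bash
python3 - <<'E'
from h import *
w=grab("wrist","w7"); s=arm.read_state()
print(s["position"],s["contact_force"],s["clock"],s["gripper_width"],s["joints"].round(2))
q=s["position"]-H; print(q@ux,q@uy,q[2])
for th,t in((1.6,27),(1.7,29),(1.8,31),(1.9,33)):
    Rw=Rt(t); print(th,t,*rel(capp(th,97,0,2.5)+20*Rw[:,0],Rw,s))
E
```

```text
[678.55271594 102.00529326 256.5065366 ] [-0.38600165 -0.71857855 -0.87969662] 8.15 0.1326618002409235 [ 0.4   0.24 -0.2   0.06 -0.66 -1.69]
15.02825553645443 -0.13375694340581168 78.50653660481237
1.6 27 [-0.0008  0.0001 -0.0003] [0.1  0.14 0.02]
1.7 29 [0.0045 0.0001 0.0085] [ 0.1  -1.86  0.02]
1.8 31 [0.0106 0.0001 0.0168] [ 0.11 -3.86  0.01]
1.9 33 [0.0173 0.0001 0.0244] [ 0.11 -5.86  0.01]
```

View pics/w7.png

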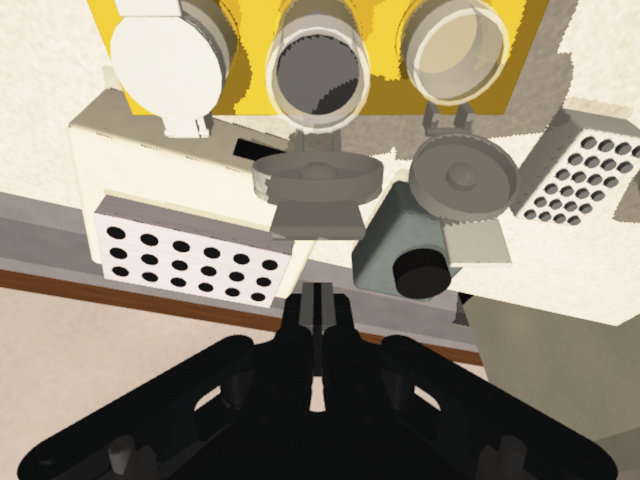

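```bash
python3 - <<'E'
from h import *
w=grab("wrist")
for th in (1,1.1,1.2,1.3,1.4,1.5): print(th,proj(w,[capp(th,106,18,0),capp(th,106,-18,0),capp(th,44,34,0),capp(th,44,-34,0)]).round().tolist())
E
```

```text
1 [[369.0, 178.0], [268.0, 178.0], [382.0, 172.0], [254.0, 171.0]]
1.1 [[368.0, 208.0], [269.0, 208.0], [382.0, 180.0], [254.0, 179.0]]
1.2 [[366.0, 235.0], [270.0, 235.0], [381.0, 188.0], [255.0, 188.0]]
1.3 [[365.0, 259.0], [272.0, 259.0], [380.0, 196.0], [255.0, 195.0]]
1.4 [[363.0, 280.0], [273.0, 280.0], [380.0, 203.0], [256.0, 202.0]]
1.5 [[360.0, 298.0], [275.0, 298.0], [379.0, 209.0], [257.0, 209.0]]
```

```bash
python3 - <<'E'
from h import *
s=arm.read_state()
for p,t in((s["position"]+60*uz,27),(s["position"]+75*uz-40*ux,30),(s["position"]+75*uz-80*ux,33),(corner(-70,130,35),35),(corner(-60,84,38),38)): print(rel(p,Rt(t),s))
E
```

```text
(array([-0.0535, -0.0001,  0.0272]), array([ 0.1 , -0.03,  0.02]))
(array([-0.085 , -0.    , -0.0016]), array([ 0.1 , -3.03,  0.02]))
(array([-0.1031,  0.    , -0.0373]), array([ 0.1 , -6.03,  0.02]))
(array([-0.0827,  0.0003, -0.0621]), array([ 0.1 , -8.03,  0.02]))
(array([-0.0366,  0.0003, -0.0739]), array([ 1.000e-01, -1.103e+01,  1.000e-02]))
```

Call:
arm_command(
  rows=[
    {"dx":-0.027,"dy":0,"dz":0.014,"wx":0,"wy":0,"wz":0,"gripper":1},
    {"dx":-0.0535,"dy":0,"dz":0.027,"wx":0,"wy":0,"wz":0,"gripper":1},
    {"dx":-0.085,"dy":0,"dz":0.0,"wx":0,"wy":-3,"wz":0,"gripper":1},
    {"dx":-0.103,"dy":0,"dz":-0.037,"wx":0,"wy":-6,"wz":0,"gripper":1},
    {"dx":-0.095,"dy":0,"dz":-0.062,"wx":0,"wy":-8,"wz":0,"gripper":1},
    {"dx":-0.07,"dy":0,"dz":-0.07,"wx":0,"wy":-11,"wz":0,"gripper":1},
    {"dx":-0.037,"dy":0,"dz":-0.075,"wx":0,"wy":-11,"wz":0,"gripper":1},
    {"dx":-0.037,"dy":0,"dz":-0.075,"wx":0,"wy":-11,"wz":0,"gripper":1},
  ],
)

```text
clock: 9.0
position: [595.2, 73.7, 249.6]
ee_rot: [-0.072, 0.437, 0.143, 0.885]
contact_force: [-0.2, -0.2, -0.7]
gripper_width: -0.1
```

```bash
python3 - <<'E'
from h import *
w=grab("wrist","w8"); s=arm.read_state()
print(s["position"],s["contact_force"],s["clock"],s["gripper_width"],s["joints"].round(2))
q=s["position"]-H; print(q@ux,q@uy,q[2])
for th in (1,1.1,1.2,1.3,1.4,1.5): print(th,proj(w,[capp(th,106,18,0),capp(th,106,-18,0),capp(th,44,34,0),capp(th,44,-34,0)]).round().tolist())
for rx,z in ((-40,84),(-20,84),(0,82),(20,78),(35,74)):print(rel(corner(rx,z,38),Rt(38),s))
E
```

```text
[596.99826434  74.42321556 252.98939099] [0.88686286 0.04478448 0.56500498] 9.05 -0.13962763331718842 [ 0.42  0.03 -0.59  0.21 -0.3  -1.85]
-71.06306348674417 -0.5631447220188853 74.98939098933576
1 [[352.0, 322.0], [285.0, 322.0], [367.0, 267.0], [270.0, 267.0]]
1.1 [[351.0, 337.0], [286.0, 337.0], [366.0, 272.0], [270.0, 272.0]]
1.2 [[350.0, 351.0], [286.0, 350.0], [366.0, 277.0], [270.0, 277.0]]
1.3 [[349.0, 361.0], [287.0, 361.0], [365.0, 282.0], [271.0, 281.0]]
1.4 [[348.0, 370.0], [288.0, 370.0], [365.0, 285.0], [271.0, 285.0]]
1.5 [[347.0, 376.0], [289.0, 376.0], [364.0, 289.0], [272.0, 288.0]]
(array([0.0119, 0.0005, 0.0191]), array([ 0.13, -0.32,  0.04]))
(array([0.0241, 0.0005, 0.0349]), array([ 0.13, -0.32,  0.04]))
(array([0.0379, 0.0005, 0.0495]), array([ 0.13, -0.32,  0.04]))
(array([0.0533, 0.0005, 0.0629]), array([ 0.13, -0.32,  0.04]))
(array([0.0657, 0.0004, 0.0723]), array([ 0.13, -0.32,  0.04]))
```

View pics/w8.png

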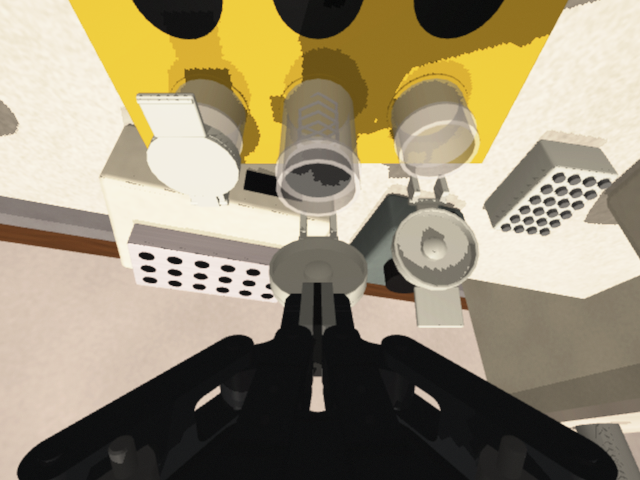

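Call:
arm_command(
  rows=[
    {"dx":0.012,"dy":0,"dz":0.019,"wx":0,"wy":0,"wz":0,"gripper":1},
    {"dx":0.024,"dy":0,"dz":0.035,"wx":0,"wy":0,"wz":0,"gripper":1},
    {"dx":0.038,"dy":0,"dz":0.05,"wx":0,"wy":0,"wz":0,"gripper":1},
    {"dx":0.053,"dy":0,"dz":0.063,"wx":0,"wy":0,"wz":0,"gripper":1},
    {"dx":0.065,"dy":0,"dz":0.072,"wx":0,"wy":0,"wz":0,"gripper":1},
    {"dx":0.065,"dy":0,"dz":0.072,"wx":0,"wy":0,"wz":0,"gripper":1},
    {"dx":0.03,"dy":0,"dz":0.045,"wx":0,"wy":0,"wz":0,"gripper":1},
    {"dx":0.0,"dy":0,"dz":0.02,"wx":0,"wy":0,"wz":0,"gripper":1},
  ],
)

```text
clock: 9.85
position: [612.0, 79.5, 266.3]
ee_rot: [-0.072, 0.435, 0.144, 0.886]
contact_force: [-1.1, -0.4, 0.8]
gripper_width: 0.2
```

```bash
python3 - <<'E'
from h import *
w=grab("wrist","w9"); s=arm.read_state()
print(s["position"],s["contact_force"],s["clock"],s["gripper_width"],s["joints"].round(2))
for th in (1.4,1.6,1.7,1.8,1.9,2,2.1): print(th,proj(w,[capp(th,106,18,0),capp(th,106,-18,0),capp(th,44,34,0),capp(th,44,-34,0)]).round().tolist())
D=np.array([494.5,-264.5,0]);print(rel(D+200*uz,Rt(0),s))
E
```

```text
[606.99475573  77.19914717 267.59743934] [-4.25763623 -1.63530294 -2.37480809] 9.9 0.08189860846018962 [ 0.42  0.04 -0.54  0.18 -0.35 -1.82]
1.4 [[348.0, 332.0], [287.0, 332.0], [366.0, 253.0], [270.0, 252.0]]
1.6 [[346.0, 345.0], [289.0, 345.0], [364.0, 259.0], [272.0, 259.0]]
1.7 [[345.0, 349.0], [290.0, 349.0], [364.0, 262.0], [272.0, 262.0]]
1.8 [[344.0, 350.0], [292.0, 350.0], [363.0, 264.0], [273.0, 264.0]]
1.9 [[343.0, 350.0], [293.0, 350.0], [362.0, 265.0], [274.0, 265.0]]
2 [[341.0, 349.0], [294.0, 348.0], [361.0, 266.0], [274.0, 266.0]]
2.1 [[341.0, 346.0], [294.0, 346.0], [361.0, 266.0], [275.0, 266.0]]
(array([-0.0775, -0.2887, -0.2112]), array([-0.  , 37.7 ,  0.06]))
```

View pics/w9.png

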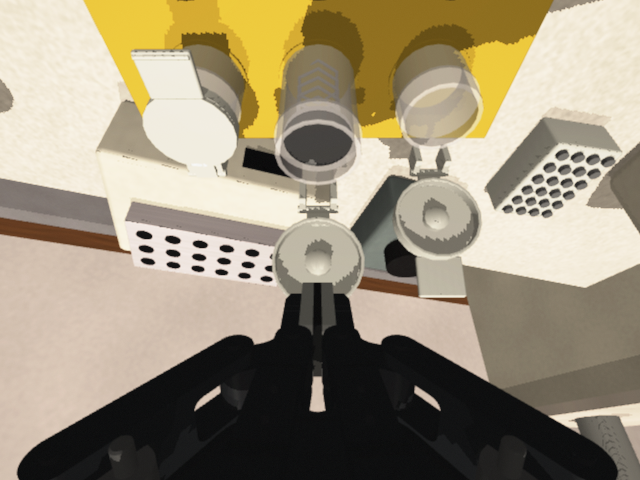

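Call:
arm_command(
  rows=[
    {"dx":-0.03,"dy":-0.02,"dz":-0.02,"wx":0,"wy":4,"wz":0,"gripper":-1},
    {"dx":-0.05,"dy":-0.055,"dz":-0.04,"wx":0,"wy":9,"wz":0,"gripper":-1},
    {"dx":-0.06,"dy":-0.09,"dz":-0.065,"wx":0,"wy":15,"wz":0,"gripper":-1},
    {"dx":-0.068,"dy":-0.13,"dz":-0.095,"wx":0,"wy":20,"wz":0,"gripper":-1},
    {"dx":-0.075,"dy":-0.17,"dz":-0.125,"wx":0,"wy":26,"wz":0,"gripper":-1},
    {"dx":-0.0775,"dy":-0.21,"dz":-0.155,"wx":0,"wy":32,"wz":0,"gripper":-1},
    {"dx":-0.0775,"dy":-0.25,"dz":-0.185,"wx":0,"wy":37.7,"wz":0,"gripper":-1},
    {"dx":-0.0775,"dy":-0.289,"dz":-0.211,"wx":0,"wy":37.7,"wz":0,"gripper":-1},
  ],
)

```text
clock: 10.7
position: [496.7, -266.1, 200.5]
ee_rot: [-0.114, 0.698, 0.113, 0.698]
contact_force: [0.7, -0.1, -0.4]
gripper_width: 85.5
```

```bash
python3 - <<'E'
from h import *
grab("wrist");grab("wrist");w=grab("wrist","w10"); s=arm.read_state()
print(s["position"],s["contact_force"],s["clock"],s["gripper_width"],s["joint_vel"].round(2))
D=np.array([494.5,-264.5,0])
print(proj(w,[D+28*uz]+[D+28*uz+22*a for a in(ux,-ux,uy,-uy)]).round(1).tolist())
for m in models.cut_out("wrist","disc"): print(round(m["conf"],2),m["extent"])
crop(w,(240,200,400,320),"c10",5)
print(rel(D+100*uz,Rt(0),s))
E
```

```text
[ 494.15803332 -266.60356814  199.75715467] [0.82034813 0.4751678  0.32311703] 10.85 85.40151813504909 [ 0.05 -0.04  0.01  0.    0.01 -0.01]
[[320.1, 207.4], [320.1, 228.5], [320.1, 185.5], [342.1, 207.3], [298.1, 207.5]]
0.92 [268.9, 60.3, 341.7, 135.6]
0.8 [196.5, 173.1, 251.9, 224.3]
0.6 [374.6, 115.3, 457.3, 188.1]
0.59 [292.5, 177.8, 342.0, 228.0]
(array([0.0998, 0.0018, 0.0011]), array([-0.23, -0.08, -0.03]))
```

View pics/w10.png

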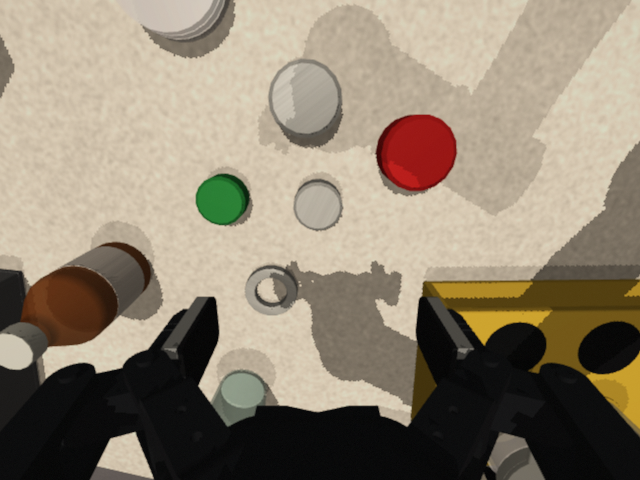

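View pics/c10.png

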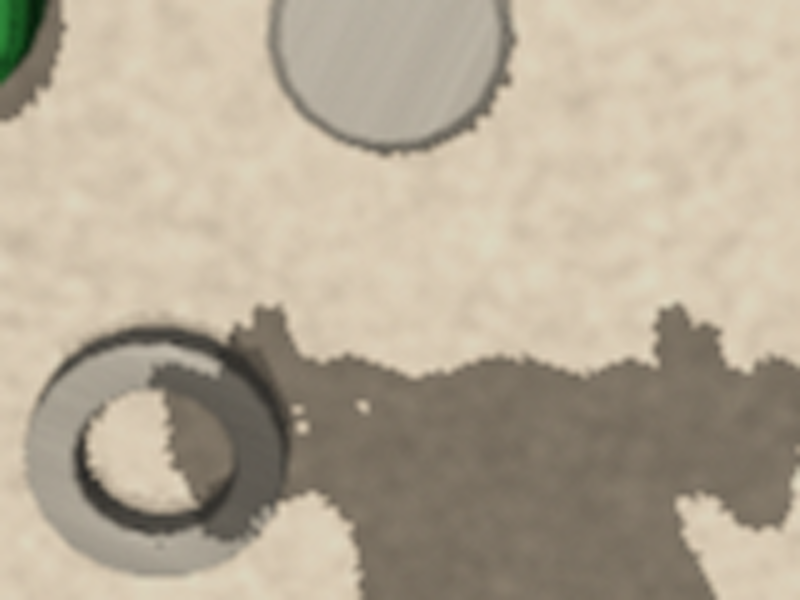

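Call:
arm_command(
  rows=[
    {"dx":0.04,"dy":0,"dz":-0.001,"wx":0,"wy":0,"wz":0,"gripper":-1},
    {"dx":0.08,"dy":0,"dz":-0.001,"wx":0,"wy":0,"wz":0,"gripper":-1},
    {"dx":0.12,"dy":0,"dz":-0.001,"wx":0,"wy":0,"wz":0,"gripper":-1},
    {"dx":0.14,"dy":0,"dz":-0.001,"wx":0,"wy":0,"wz":0,"gripper":-1},
    {"dx":0.14,"dy":0,"dz":-0.001,"wx":0,"wy":0,"wz":0,"gripper":-1},
    {"dx":0.14,"dy":0,"dz":-0.001,"wx":0,"wy":0,"wz":0,"gripper":-1},
    {"dx":0.14,"dy":0,"dz":-0.001,"wx":0,"wy":0,"wz":0,"gripper":-1},
    {"dx":0.14,"dy":0,"dz":-0.001,"wx":0,"wy":0,"wz":0,"gripper":-1},
  ],
)

```text
clock: 11.7
position: [495.6, -266.1, 63.0]
ee_rot: [-0.113, 0.696, 0.112, 0.7]
contact_force: [-0.1, 0.7, -0.1]
gripper_width: 85.4
```

```bash
python3 - <<'E'
from h import *
w=grab("wrist","w11"); s=arm.read_state()
print(s["position"],s["contact_force"],s["clock"],s["gripper_width"],s["joint_vel"].round(2))
D=np.array([492.8,-266.6,0])
print(proj(w,[D+28*uz]+[D+28*uz+25*a for a in(ux,-ux,uy,-uy)]).round(1).tolist())
crop(w,(230,0,410,150),"c11",4)
print(rel(D+10*uz,Rt(0),s))
E
```

```text
[ 495.18780408 -266.06403854   62.60873742] [-0.03696099  0.71591641 -0.30808673] 11.75 85.4485819739416 [-0.    0.01 -0.01 -0.    0.   -0.  ]
[[318.4, 250.1], [318.4, 286.5], [318.5, 211.0], [358.8, 250.2], [278.1, 250.0]]
(array([ 0.0526,  0.0004, -0.0026]), array([-0.09,  0.2 ,  0.15]))
```

View pics/w11.png

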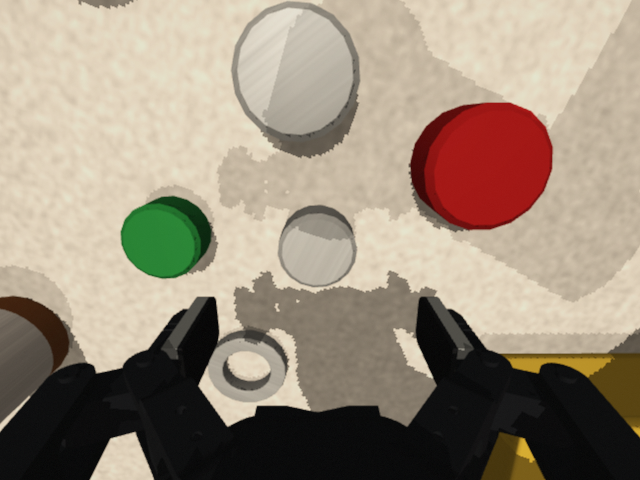

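Call:
arm_command(
  rows=[
    {"dx":0.03,"dy":0,"dz":-0.003,"wx":0,"wy":0,"wz":0,"gripper":-1},
    {"dx":0.0526,"dy":0,"dz":-0.003,"wx":0,"wy":0.2,"wz":0.1,"gripper":-1},
    {"dx":0.0526,"dy":0,"dz":-0.003,"wx":0,"wy":0.2,"wz":0.1,"gripper":-1},
    {"dx":0.0526,"dy":0,"dz":-0.003,"wx":0,"wy":0.2,"wz":0.1,"gripper":-1},
    {"dx":0.0526,"dy":0,"dz":-0.003,"wx":0,"wy":0.2,"wz":0.1,"gripper":1},
    {"dx":0.0526,"dy":0,"dz":-0.003,"wx":0,"wy":0.2,"wz":0.1,"gripper":1},
    {"dx":0.0526,"dy":0,"dz":-0.003,"wx":0,"wy":0.2,"wz":0.1,"gripper":1},
    {"dx":0.0526,"dy":0,"dz":-0.003,"wx":0,"wy":0.2,"wz":0.1,"gripper":1},
  ],
)

```text
clock: 12.55
position: [492.9, -267.2, 10.6]
ee_rot: [-0.113, 0.698, 0.112, 0.699]
contact_force: [-0.2, 0.8, 0.5]
gripper_width: 28.4
```

```bash
python3 - <<'E'
from h import *
w=grab("wrist","w12"); s=arm.read_state()
print(s["position"],s["contact_force"],s["clock"],s["gripper_width"],s["joint_vel"].round(2))
E
```

```text
[ 492.78304891 -267.14428932   10.44821453] [-0.26189063  0.04322833 -0.47699741] 12.6 20.15591381520117 [-0.  0. -0.  0. -0. -0.]
```

View pics/w12.png

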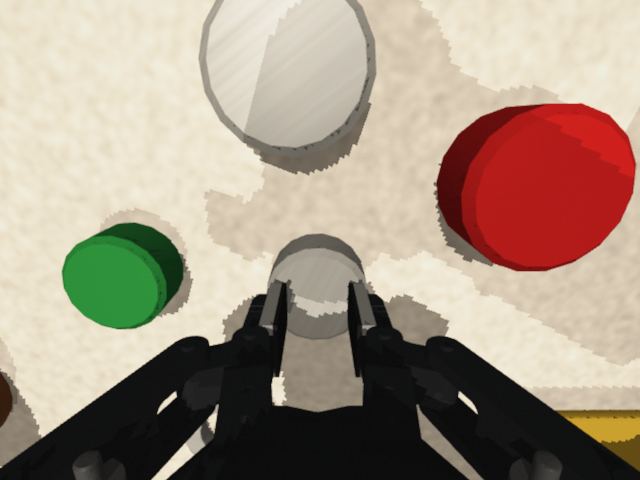

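```bash
python3 - <<'E'
from h import *
w=grab("wrist"); s=arm.read_state()
print(s["position"],s["gripper_width"],s["clock"])
D=np.array([492.0,-266.9,0])
print(proj(w,[D+28*uz]+[D+28*uz+22*a for a in(ux,-ux,uy,-uy)]+[D]).round(1).tolist())
Rw=R.from_quat(s["ee_rot"]).as_matrix();p=s["position"]
for dx in(-40,-30,-18.7,-10,0): print(dx,proj(w,[p+Rw@[dx,0,0],p+Rw@[dx,10,0],p+Rw@[dx,0,-11],p+Rw@[dx,0,11]]).round().tolist())
crop(w,(240,210,400,330),"c12",5)
E
```

```text
[ 492.67818094 -267.10432729   10.27734514] 12.166594387294108 12.65
[[318.7, 293.8], [318.7, 333.6], [318.8, 250.7], [364.9, 293.9], [272.6, 293.8], [318.6, 269.7]]
-40 [[318.0, 321.0], [342.0, 321.0], [318.0, 297.0], [318.0, 343.0]]
-30 [[318.0, 308.0], [341.0, 308.0], [318.0, 286.0], [318.0, 330.0]]
-18.7 [[318.0, 296.0], [339.0, 296.0], [318.0, 275.0], [318.0, 316.0]]
-10 [[318.0, 287.0], [338.0, 288.0], [318.0, 267.0], [318.0, 307.0]]
0 [[318.0, 279.0], [337.0, 279.0], [318.0, 259.0], [318.0, 297.0]]
```

View pics/c12.png

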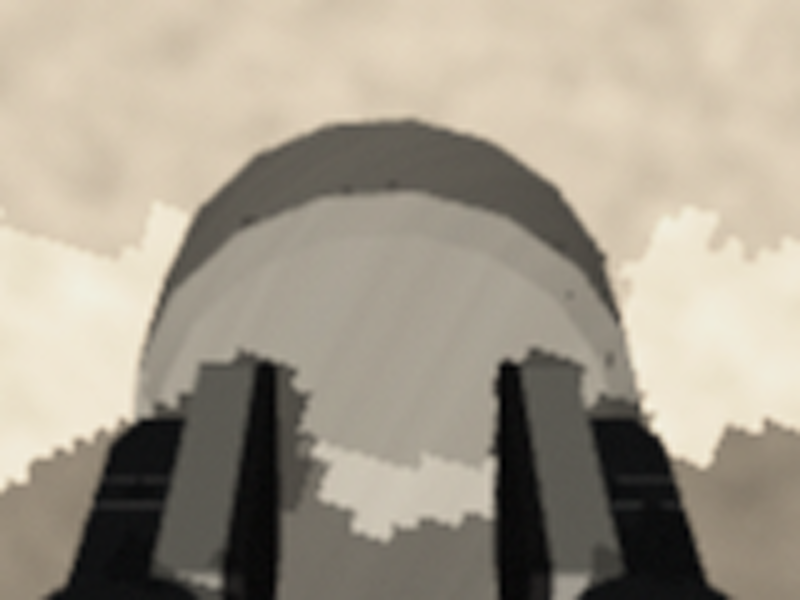

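```bash
python3 - <<'E'
from h import *
w=grab("side"); s=arm.read_state()
print(s["gripper_width"],s["clock"],arm.grip_depth)
Rw=R.from_quat(s["ee_rot"]).as_matrix();p=s["position"]
im=w["img"][:,:,::-1].copy()
im=cv2.resize(im[250:370,270:430],None,fx=5,fy=5,interpolation=cv2.INTER_CUBIC)
for dx in(-40,-30,-20,-10,0):
    u=proj(w,[p+Rw@[dx,0,0]])[0]; print(dx,u); c=((u-[270,250])*5+2).astype(int); cv2.circle(im,tuple(int(v) for v in c),4,(0,0,255),-1)
cv2.imwrite("pics/s13.png",im)
E
```

```text
4.448388950016854 12.7 18.700000000000003
-40 [358.58771112 305.91802646]
-30 [358.40994475 309.06630843]
-20 [358.23322047 312.19613465]
-10 [358.05752915 315.30766693]
0 [357.88286176 318.4010652 ]
```

View pics/s13.png

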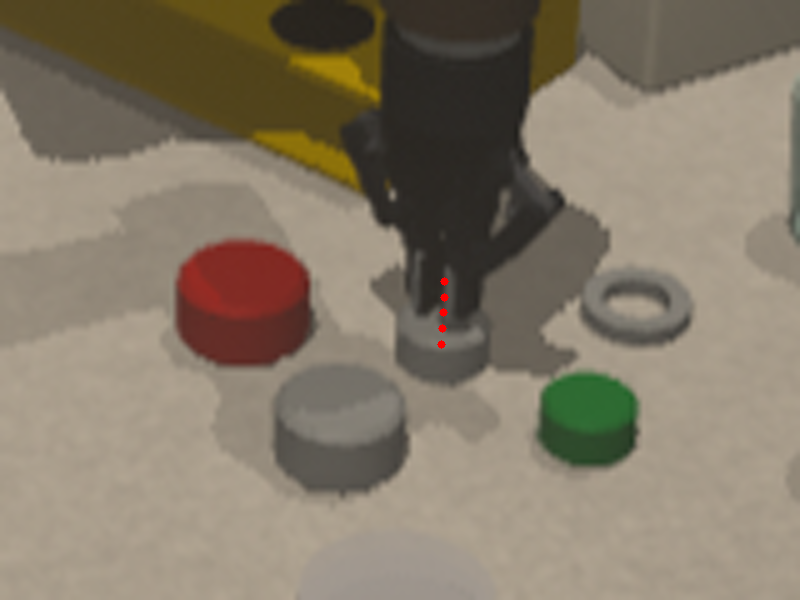

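Call:
arm_command(
  rows=[
    {"dx":0.001,"dy":0,"dz":0,"wx":0,"wy":0,"wz":0,"gripper":1},
    {"dx":0.001,"dy":0,"dz":0,"wx":0,"wy":0,"wz":0,"gripper":1},
    {"dx":0.002,"dy":0,"dz":0,"wx":0,"wy":0,"wz":0,"gripper":1},
    {"dx":0.002,"dy":0,"dz":0,"wx":0,"wy":0,"wz":0,"gripper":1},
    {"dx":0.003,"dy":0,"dz":0,"wx":0,"wy":0,"wz":0,"gripper":1},
    {"dx":0.003,"dy":0,"dz":0,"wx":0,"wy":0,"wz":0,"gripper":1},
    {"dx":0.003,"dy":0,"dz":0,"wx":0,"wy":0,"wz":0,"gripper":1},
    {"dx":0.003,"dy":0,"dz":0,"wx":0,"wy":0,"wz":0,"gripper":1},
  ],
)

```text
clock: 13.5
position: [492.6, -267.1, 7.2]
ee_rot: [-0.113, 0.698, 0.112, 0.698]
contact_force: [-0.1, 0.3, -0.1]
gripper_width: 0.2
```

Call:
arm_command(
  rows=[
    {"dx":0.001,"dy":0,"dz":0,"wx":0,"wy":0,"wz":0,"gripper":1},
    {"dx":0.002,"dy":0,"dz":0,"wx":0,"wy":0,"wz":0,"gripper":1},
    {"dx":0.003,"dy":0,"dz":0,"wx":0,"wy":0,"wz":0,"gripper":1},
    {"dx":0.004,"dy":0,"dz":0,"wx":0,"wy":0,"wz":0,"gripper":1},
    {"dx":0.004,"dy":0,"dz":0,"wx":0,"wy":0,"wz":0,"gripper":1},
    {"dx":0.004,"dy":0,"dz":0,"wx":0,"wy":0,"wz":0,"gripper":1},
    {"dx":0.004,"dy":0,"dz":0,"wx":0,"wy":0,"wz":0,"gripper":1},
    {"dx":0.004,"dy":0,"dz":0,"wx":0,"wy":0,"wz":0,"gripper":1},
  ],
)

```text
clock: 14.3
position: [492.9, -267.2, 6.4]
ee_rot: [-0.114, 0.698, 0.112, 0.698]
contact_force: [-4.9, 3.8, 19.0]
gripper_width: -0.4
```

```bash
python3 - <<'E'
from h import *
s=arm.read_state();w=grab("wrist","w14"); s2=arm.read_state()
print(s["position"],s["contact_force"],s2["position"],s2["contact_force"])
d=grab("side");crop(d,(330,270,390,350),"s14",9)
Rw=R.from_quat(s["ee_rot"]).as_matrix();p=s["position"]
for dx in(-30,-25,-20,-10,0): print(dx,((proj(d,[p+Rw@[dx,0,0]])[0]-[330,270])*9).round())
E
```

```text
[ 492.85656214 -267.24569583    6.42478979] [-4.88228449  3.77119615 19.01730513] [ 492.85503512 -267.2363788     6.4086886 ] [-4.83873949  4.11544352 19.71784533]
-30 [256. 362.]
-25 [255. 376.]
-20 [254. 390.]
-10 [253. 418.]
0 [251. 446.]
```

View pics/s14.png

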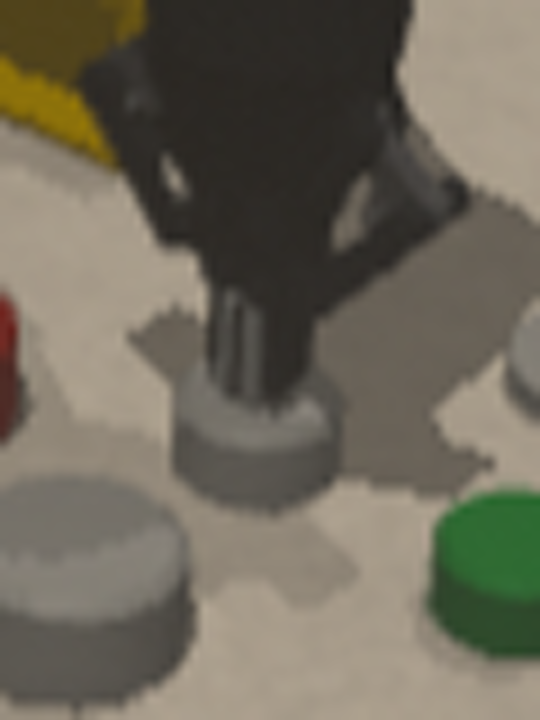

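View pics/w14.png

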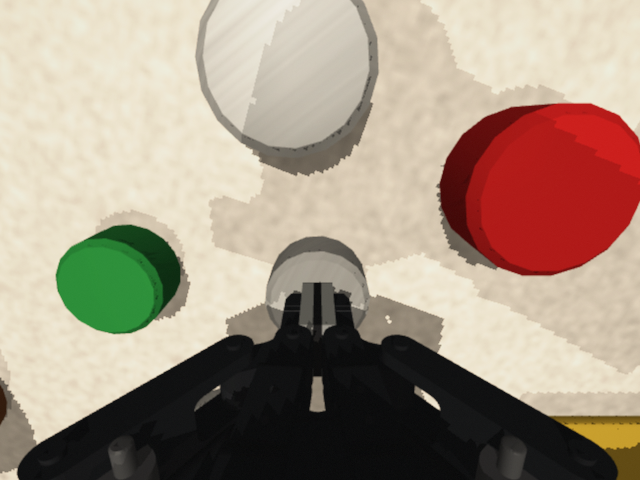

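Call:
arm_command(
  rows=[
    {"dx":-0.03,"dy":0,"dz":0,"wx":0,"wy":0,"wz":0,"gripper":-1},
    {"dx":-0.04,"dy":0,"dz":0,"wx":0,"wy":0,"wz":0,"gripper":-1},
    {"dx":-0.04,"dy":0,"dz":0,"wx":0,"wy":0,"wz":0,"gripper":-1},
    {"dx":-0.04,"dy":0,"dz":0,"wx":0,"wy":0,"wz":0,"gripper":-1},
    {"dx":-0.04,"dy":0,"dz":0,"wx":0,"wy":0,"wz":0,"gripper":-1},
    {"dx":-0.02,"dy":0,"dz":-0.001,"wx":0,"wy":0,"wz":0,"gripper":-1},
    {"dx":0.005,"dy":0,"dz":-0.001,"wx":0,"wy":0,"wz":0,"gripper":-1},
    {"dx":0.0205,"dy":0,"dz":-0.001,"wx":0,"wy":0,"wz":0,"gripper":-1},
  ],
)

```text
clock: 15.2
position: [490.2, -267.1, -16.8]
ee_rot: [-0.113, 0.699, 0.113, 0.697]
contact_force: [0.8, -0.3, -0.3]
gripper_width: 85.2
```

Call:
arm_command(
  rows=[
    {"dx":0.005,"dy":0,"dz":0,"wx":0,"wy":0,"wz":0,"gripper":-1},
    {"dx":0.005,"dy":0,"dz":0,"wx":0,"wy":0,"wz":0,"gripper":-1},
    {"dx":0.005,"dy":0,"dz":0,"wx":0,"wy":0,"wz":0,"gripper":1},
    {"dx":0.005,"dy":0,"dz":0,"wx":0,"wy":0,"wz":0,"gripper":1},
    {"dx":0.005,"dy":0,"dz":0,"wx":0,"wy":0,"wz":0,"gripper":1},
    {"dx":0.005,"dy":0,"dz":0,"wx":0,"wy":0,"wz":0,"gripper":1},
    {"dx":0.005,"dy":0,"dz":0,"wx":0,"wy":0,"wz":0,"gripper":1},
    {"dx":0.005,"dy":0,"dz":0,"wx":0,"wy":0,"wz":0,"gripper":1},
  ],
)

```text
clock: 16.0
position: [491.2, -267.4, -20.4]
ee_rot: [-0.113, 0.698, 0.112, 0.698]
contact_force: [-0.6, 0.4, 6.2]
gripper_width: 48.3
```

```bash
python3 - <<'E'
from h import *
w=grab("wrist","w15"); s=arm.read_state()
print(s["position"],s["contact_force"],s["clock"],s["gripper_width"])
d=grab("side");crop(d,(330,270,390,350),"s15",9)
E
```

```text
[ 491.18079089 -267.40191407  -20.41386345] [-0.31516523  1.63314169  6.20465719] 16.05 48.36413656710117
```

View pics/w15.png

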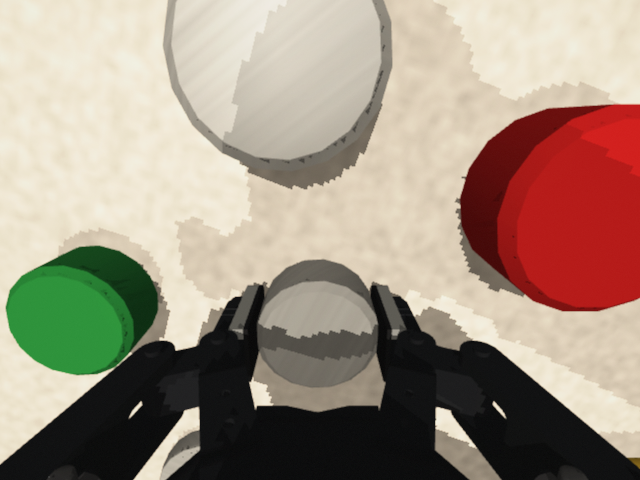

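View pics/s15.png

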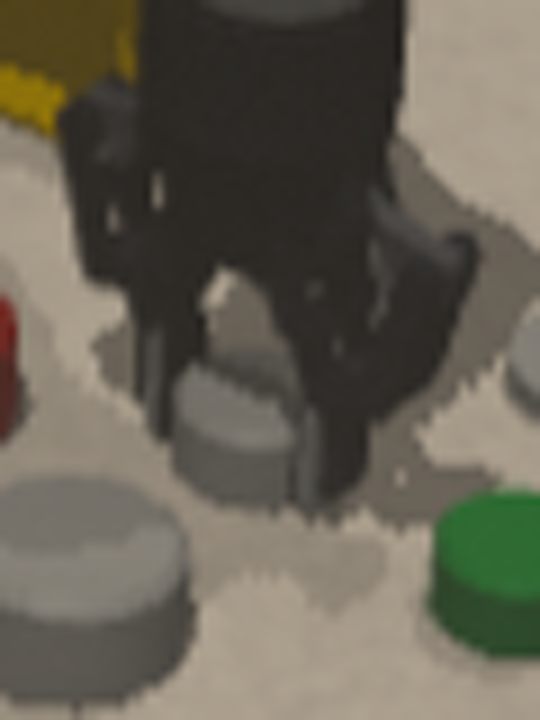

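Call:
arm_command(
  rows=[
    {"dx":0,"dy":0,"dz":0,"wx":0,"wy":0,"wz":0,"gripper":-1},
    {"dx":-0.001,"dy":0,"dz":0,"wx":0,"wy":0,"wz":0,"gripper":-1},
    {"dx":-0.007,"dy":0,"dz":0,"wx":0,"wy":0,"wz":0,"gripper":-1},
    {"dx":-0.013,"dy":0,"dz":0.001,"wx":0,"wy":0,"wz":0,"gripper":-1},
    {"dx":-0.013,"dy":0,"dz":0.001,"wx":0,"wy":0,"wz":0,"gripper":1},
    {"dx":-0.013,"dy":0,"dz":0.001,"wx":0,"wy":0,"wz":0,"gripper":1},
    {"dx":-0.013,"dy":0,"dz":0.001,"wx":0,"wy":0,"wz":0,"gripper":1},
    {"dx":-0.013,"dy":0,"dz":0.001,"wx":0,"wy":0,"wz":0,"gripper":1},
  ],
)

```text
clock: 16.9
position: [492.2, -267.1, -6.7]
ee_rot: [-0.114, 0.698, 0.112, 0.698]
contact_force: [-0.5, 0.8, 5.1]
gripper_width: 47.2
```

Call:
arm_command(
  rows=[
    {"dx":0,"dy":0,"dz":0,"wx":0,"wy":0,"wz":0,"gripper":1},
    {"dx":0,"dy":0,"dz":0,"wx":0,"wy":0,"wz":0,"gripper":1},
    {"dx":-0.01,"dy":0,"dz":0,"wx":0,"wy":0,"wz":0,"gripper":1},
    {"dx":-0.03,"dy":0,"dz":0,"wx":0,"wy":0,"wz":0,"gripper":1},
    {"dx":-0.05,"dy":0,"dz":0,"wx":0,"wy":0,"wz":0,"gripper":1},
    {"dx":-0.07,"dy":0,"dz":0,"wx":0,"wy":0,"wz":0,"gripper":1},
    {"dx":-0.07,"dy":0,"dz":0,"wx":0,"wy":0,"wz":0,"gripper":1},
    {"dx":-0.07,"dy":0,"dz":0,"wx":0,"wy":0,"wz":0,"gripper":1},
  ],
)

```text
clock: 17.7
position: [492.1, -266.9, 63.4]
ee_rot: [-0.113, 0.698, 0.112, 0.698]
contact_force: [-0.1, -0.5, -0.8]
gripper_width: 47.0
```

```bash
python3 - <<'E'
from h import *
w=grab("wrist","w16"); s=arm.read_state()
print(s["position"],s["contact_force"],s["clock"],s["gripper_width"])
d=grab("side");crop(d,(320,220,400,300),"s16",7)
E
```

```text
[ 491.53642538 -266.73186163   62.69607592] [ 0.39900631  0.34090786 -0.9075958 ] 17.75 46.822589888128604
```

View pics/w16.png

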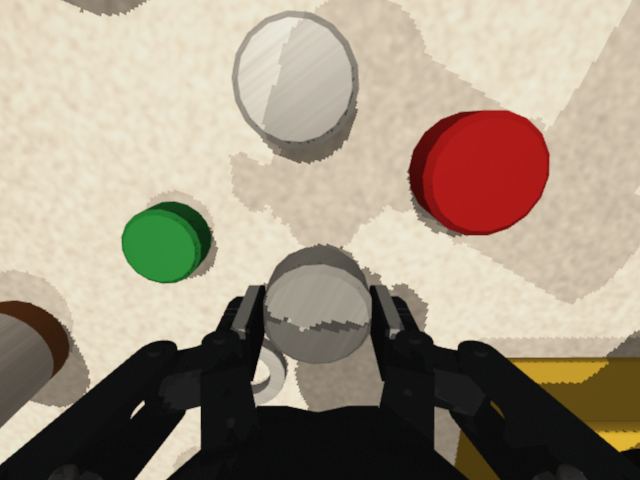

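View pics/s16.png

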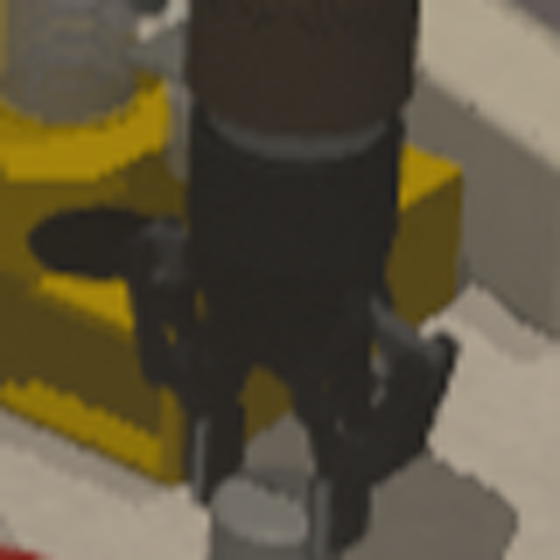

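```bash
python3 - <<'E'
from h import *
w=grab("wrist"); s=arm.read_state()
crop(w,(230,220,410,390),"c17",4)
im=cv2.imread("pics/c17.png")
Rw=R.from_quat(s["ee_rot"]).as_matrix();p=s["position"]
a=np.linspace(0,2*np.pi,48)
for dx,dz,c in((-32,0,(0,0,255)),(-36,0,(0,255,0)),(-40,0,(255,0,0))):
    for r,h in((22,0),(25,3)):
        P=proj(w,[p+Rw@[dx+h,r*np.cos(t),dz+r*np.sin(t)] for t in a])
        cv2.polylines(im,[((P-[230,220])*4).astype(np.int32)],True,c,1)
cv2.imwrite("pics/c17b.png",im)
d=grab("side");crop(d,(320,240,400,320),"s17",7)
im=cv2.imread("pics/s17.png")
for dx in(-40,-30,-20,-10):
    u=(proj(d,[p+Rw@[dx,-25,0]])[0]-[320,240])*7; cv2.circle(im,tuple(int(v) for v in u),3,(0,0,255),-1)
cv2.imwrite("pics/s17.png",im)
E
```

```text
(no output)
```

View pics/c17b.png

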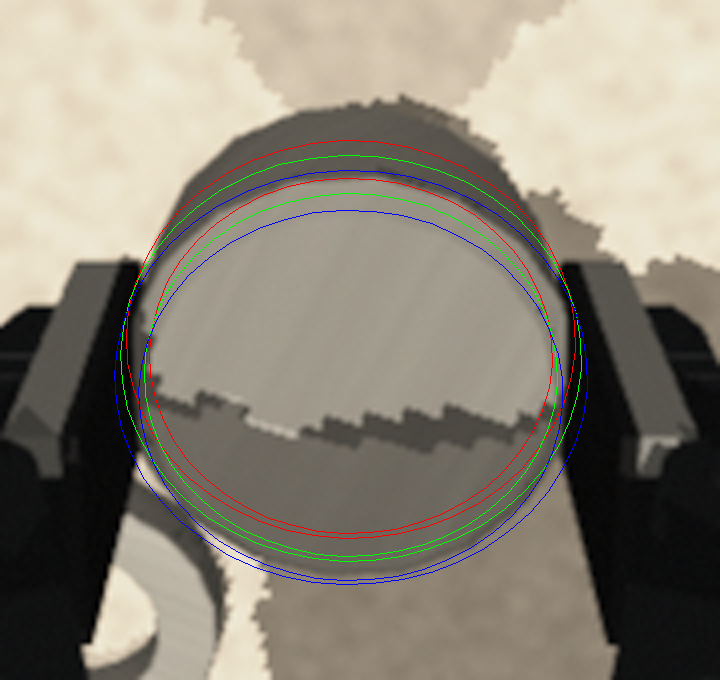

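View pics/s17.png

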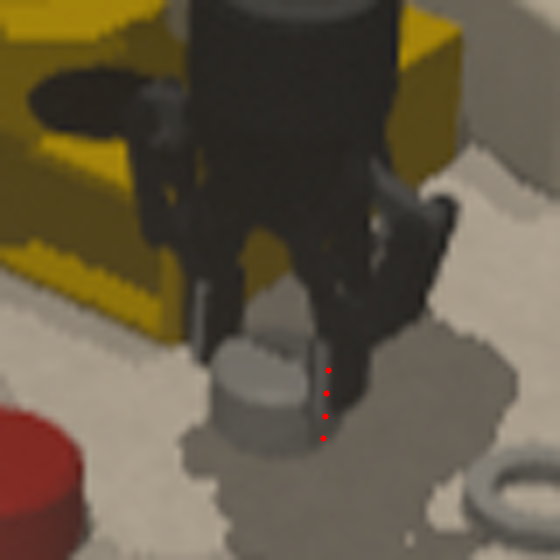

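```bash
python3 - <<'E'
from h import *
s=arm.read_state()
print(s["position"],s["gripper_width"],rel(M+205*uz,Rt(0),s))
E
```

```text
[ 491.45154298 -266.80663965   62.18563397] 46.67609430183803 (array([-0.1435,  0.2911,  0.2345]), array([-0.01, -0.17,  0.01]))
```

Call:
arm_command(
  rows=[
    {"dx":-0.04,"dy":0,"dz":0,"wx":0,"wy":0,"wz":0,"gripper":1},
    {"dx":-0.085,"dy":0.01,"dz":0.005,"wx":0,"wy":0,"wz":0,"gripper":1},
    {"dx":-0.125,"dy":0.03,"dz":0.02,"wx":0,"wy":0,"wz":0,"gripper":1},
    {"dx":-0.144,"dy":0.06,"dz":0.045,"wx":0,"wy":0,"wz":0,"gripper":1},
    {"dx":-0.144,"dy":0.095,"dz":0.075,"wx":0,"wy":0,"wz":0,"gripper":1},
    {"dx":-0.144,"dy":0.13,"dz":0.105,"wx":0,"wy":0,"wz":0,"gripper":1},
    {"dx":-0.144,"dy":0.165,"dz":0.135,"wx":0,"wy":0,"wz":0,"gripper":1},
    {"dx":-0.144,"dy":0.2,"dz":0.165,"wx":0,"wy":0,"wz":0,"gripper":1},
  ],
)

```text
clock: 18.7
position: [585.3, -23.0, 204.8]
ee_rot: [-0.113, 0.7, 0.113, 0.696]
contact_force: [0.1, -0.4, -1.2]
gripper_width: 46.8
```

```bash
python3 - <<'E'
from h import *
s=arm.read_state()
print(s["position"],s["gripper_width"],s["contact_force"],rel(M+205*uz,Rt(0),s))
E
```

```text
[585.34295066 -23.03848149 204.83463742] 46.767340909943904 [ 0.06956179 -0.42595829 -1.16532669] (array([-0.0005,  0.0894,  0.0689]), array([-0.01, -0.26, -0.01]))
```

Call:
arm_command(
  rows=[
    {"dx":0,"dy":0.03,"dz":0.023,"wx":0,"wy":0,"wz":0,"gripper":1},
    {"dx":0,"dy":0.06,"dz":0.046,"wx":0,"wy":0,"wz":0,"gripper":1},
    {"dx":0,"dy":0.08,"dz":0.062,"wx":0,"wy":-0.2,"wz":0,"gripper":1},
    {"dx":0,"dy":0.0895,"dz":0.069,"wx":0,"wy":-0.3,"wz":0,"gripper":1},
    {"dx":0,"dy":0.0895,"dz":0.069,"wx":0,"wy":-0.3,"wz":0,"gripper":1},
    {"dx":0,"dy":0.0895,"dz":0.069,"wx":0,"wy":-0.3,"wz":0,"gripper":1},
    {"dx":0,"dy":0.0895,"dz":0.069,"wx":0,"wy":-0.3,"wz":0,"gripper":1},
    {"dx":0,"dy":0.0895,"dz":0.069,"wx":0,"wy":-0.3,"wz":0,"gripper":1},
  ],
)

```text
clock: 19.5
position: [622.3, 82.4, 204.8]
ee_rot: [-0.112, 0.698, 0.113, 0.698]
contact_force: [0.3, -0.0, -1.1]
gripper_width: 46.6
```

```bash
python3 - <<'E'
from h import *
w=grab("wrist","w18"); s=arm.read_state()
print(s["position"],s["gripper_width"],s["contact_force"],s["joint_vel"].round(2))
print(rel(M+205*uz,Rt(0),s))
a=np.linspace(0,2*np.pi,48)
im=w["img"][:,:,::-1].copy()
for r in(27,31):
    P=proj(w,[M+165*uz+r*(np.cos(t)*ux+np.sin(t)*uy) for t in a]); cv2.polylines(im,[P.astype(np.int32)],True,(0,0,255),1)
Rw=R.from_quat(s["ee_rot"]).as_matrix();p=s["position"]
for r,dx in((22,-38.5),(25,-35.5)):
    P=proj(w,[p+Rw@[dx,r*np.cos(t),r*np.sin(t)] for t in a]); cv2.polylines(im,[P.astype(np.int32)],True,(0,255,0),1)
cv2.imwrite("pics/w18b.png",cv2.resize(im[170:420,180:460],None,fx=2.8,fy=2.4))
d=grab("scene"); crop(d,(290,180,450,300),"c18",5)
E
```

```text
[622.4147588   82.55687021 204.8486304 ] 47.26050277280613 [ 0.50679696  0.04562092 -0.74763275] [ 0.  0.  0. -0. -0. -0.]
(array([-0.0002,  0.0009,  0.0004]), array([-0.1 ,  0.06, -0.01]))
```

View pics/w18b.png

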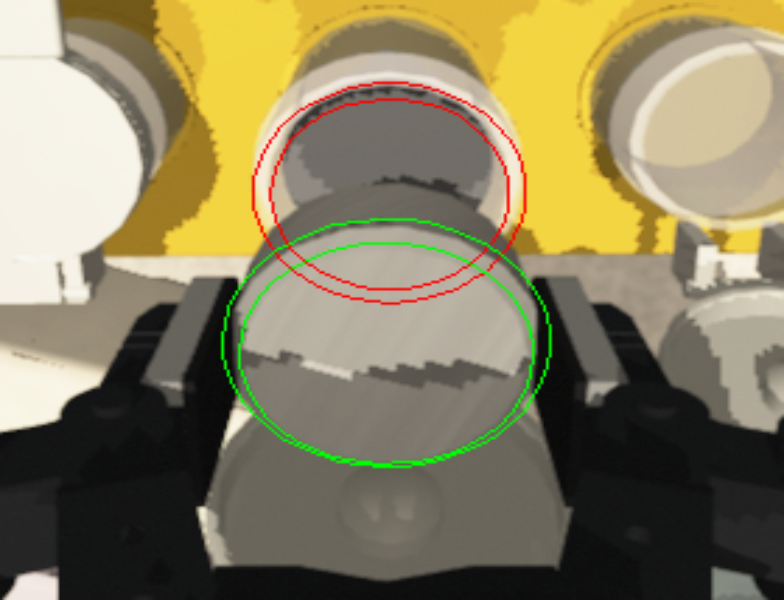

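View pics/c18.png

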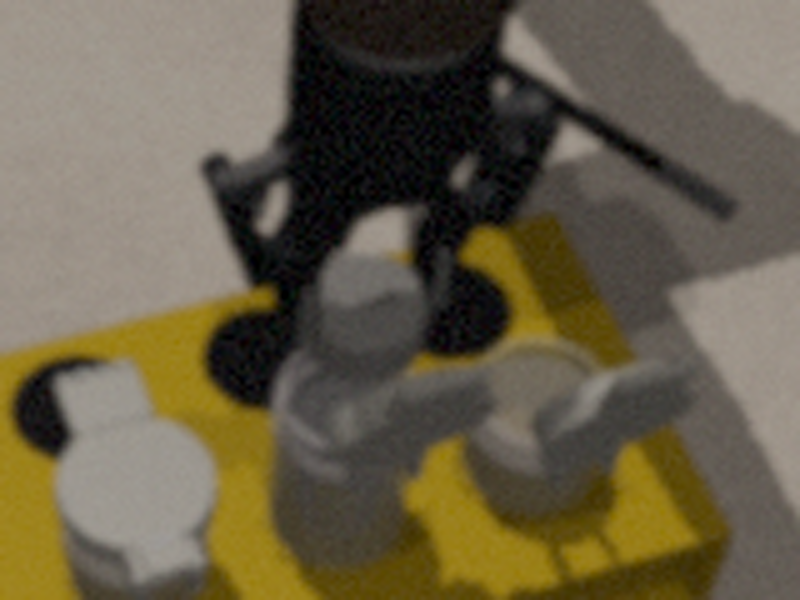

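```bash
python3 - <<'E'
from h import *
w=grab("wrist"); s=arm.read_state()
im=cv2.resize(w["img"][185:305,255:385,::-1],None,fx=6,fy=5,interpolation=cv2.INTER_CUBIC)
a=np.linspace(np.pi*.5,np.pi*1.5,30)
for z,r,c in((165,27,(0,0,255)),(165,31,(0,0,255)),(149,25.5,(0,255,0))):
    P=proj(w,[M+z*uz+r*(np.cos(t)*ux+np.sin(t)*uy) for t in a]); cv2.polylines(im,[((P-[255,185])*[6,5]).astype(np.int32)],False,c,1)
cv2.imwrite("pics/c19.png",im)
E
```

```text
(no output)
```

View pics/c19.png

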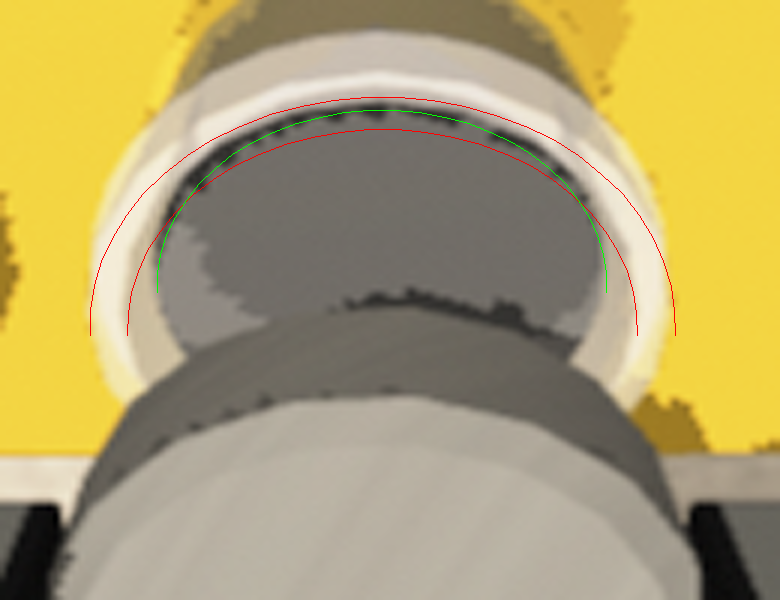

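Call:
arm_command(
  rows=[
    {"dx":0.01,"dy":0.0009,"dz":-0.001,"wx":0,"wy":0,"wz":0,"gripper":1},
    {"dx":0.02,"dy":0.0009,"dz":-0.001,"wx":0,"wy":0,"wz":0,"gripper":1},
    {"dx":0.03,"dy":0.0009,"dz":-0.001,"wx":0,"wy":0,"wz":0,"gripper":1},
    {"dx":0.04,"dy":0.0009,"dz":-0.001,"wx":0,"wy":0,"wz":0,"gripper":1},
    {"dx":0.04,"dy":0.0009,"dz":-0.001,"wx":0,"wy":0,"wz":0,"gripper":1},
    {"dx":0.04,"dy":0.0009,"dz":-0.001,"wx":0,"wy":0,"wz":0,"gripper":1},
    {"dx":0.04,"dy":0.0009,"dz":-0.001,"wx":0,"wy":0,"wz":0,"gripper":1},
    {"dx":0.04,"dy":0.0009,"dz":-0.001,"wx":0,"wy":0,"wz":0,"gripper":1},
  ],
)

```text
clock: 20.45
position: [621.7, 83.6, 165.4]
ee_rot: [-0.112, 0.697, 0.113, 0.699]
contact_force: [-0.5, -0.3, -0.6]
gripper_width: 47.2
```

```bash
python3 - <<'E'
from h import *
s=arm.read_state();print(s["position"],s["contact_force"],s["gripper_width"])
Rw=R.from_quat(s["ee_rot"]).as_matrix();p=s["position"]
a=np.linspace(0,2*np.pi,48)
def ov(d,im,o,k):
    for z,r,c in((165,27,(0,0,255)),(165,31,(0,0,255))):
        P=proj(d,[M+z*uz+r*(np.cos(t)*ux+np.sin(t)*uy) for t in a]); cv2.polylines(im,[((P-o)*k).astype(np.int32)],True,c,1)
    for dx in(-34.7+3,-34.7+25):
        P=proj(d,[p+Rw@[dx,25*np.cos(t),25*np.sin(t)] for t in a]); cv2.polylines(im,[((P-o)*k).astype(np.int32)],True,(0,255,0),1)
for n,b,k in(("side",(300,170,380,250),7),("scene",(310,210,400,290),7),("wrist",(250,190,390,310),5)):
    d=grab(n); l,t,r,bb=b
    im=cv2.resize(d["img"][t:bb,l:r,::-1],None,fx=k,fy=k,interpolation=cv2.INTER_CUBIC)
    cv2.imwrite(f"pics/n20_{n}.png",im); ov(d,im,[l,t],k); cv2.imwrite(f"pics/o20_{n}.png",im)
E
python3 - <<'E'
import cv2,numpy as np
for n in("side","scene"):
    a=cv2.imread(f"pics/n20_{n}.png");b=cv2.imread(f"pics/o20_{n}.png")
    cv2.imwrite(f"pics/p20_{n}.png",cv2.resize(np.hstack([a,b]),None,fx=.65,fy=.65) if 0 else cv2.resize(np.hstack([a,b]),(800,int(800*a.shape[0]/a.shape[1]/2))))
E
```

```text
[621.677081    83.62141364 165.43805501] [-0.48890215 -0.32263564 -0.58162176] 47.165624750857965
```

View pics/p20_side.png

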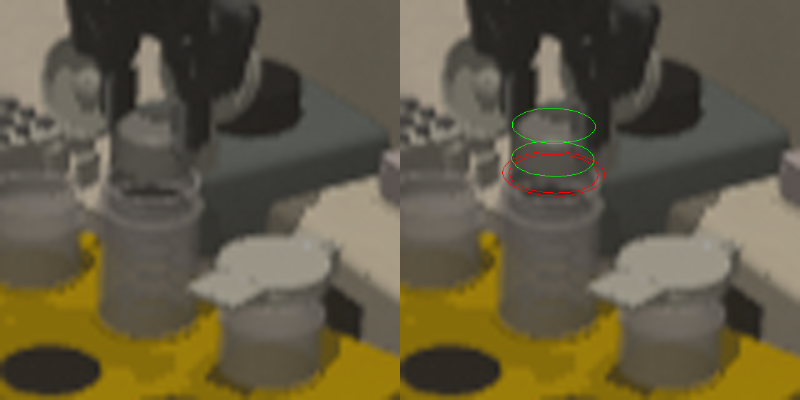

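View pics/p20_scene.png

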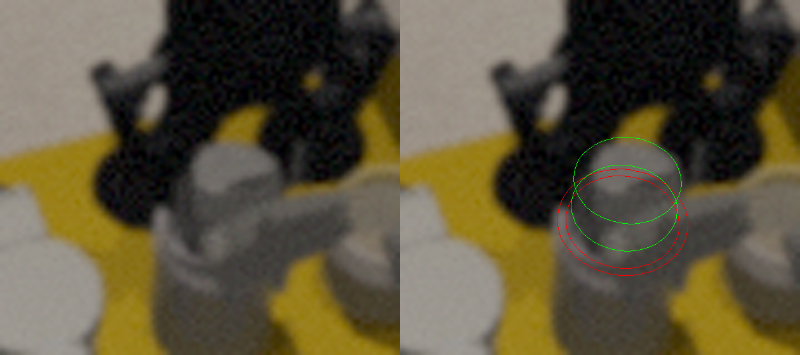

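View pics/o20_wrist.png

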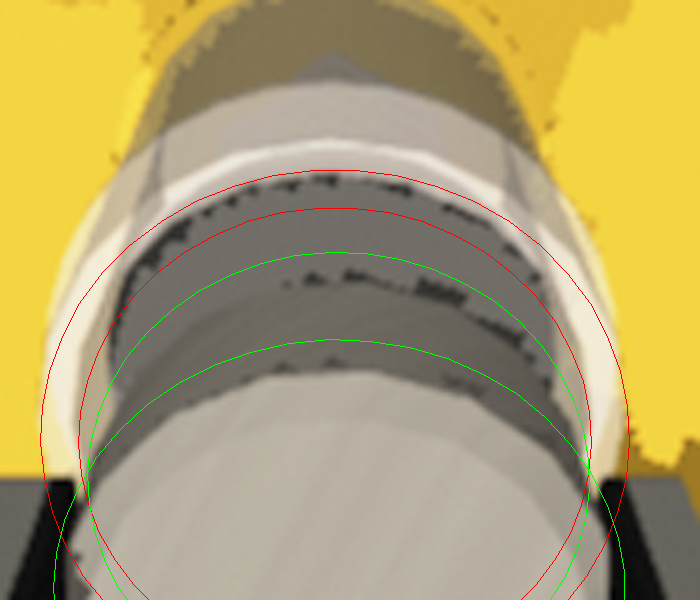

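```bash
python3 - <<'E'
from h import *
from scipy.optimize import least_squares
w=grab("wrist"); s=arm.read_state();print(s["position"],s["clock"])
Rw=R.from_quat(s["ee_rot"]).as_matrix();p=s["position"]
def backy(dx,dz,r): return proj(w,[p+Rw@[dx,0,dz-r]])[0,1]
for f in (1,0):
    obs=[263.6,245.0,273.6]
    g=lambda v:[backy(v[0]+3,v[1],25)-obs[0],backy(v[0]+25,v[1],25)-obs[1],f*(backy(v[0],v[1],22)-obs[2])]
    r=least_squares(g,[-35,0]);print("disc dx,dz",r.x.round(2),r.fun.round(2))
def rim(v):
    zz,x=v; c=M+x*ux; a=np.linspace(0,2*np.pi,73)
    P=proj(w,[[*(c[:2]),0]+zz*uz+31*(np.cos(t)*ux+np.sin(t)*uy) for t in a])
    return [P[:,0].max()-P[:,0].min()-115.6, P[:,1].min()-218.2]
r=least_squares(rim,[165,0]);print("rim z, x shift",r.x)
for z in(165,163,161): 
    r=least_squares(lambda x:rim([z,x[0]])[1],[0]);print(z,r.x,rim([z,r.x[0]])[0])
    for rr,z2 in((27,z),(27,z-5),(25.5,z-16)): print("   inner back",rr,z2,(proj(w,[M+(r.x[0]-rr)*ux+z2*uz])[0,1]-190)*5)
E
```

```text
[621.429181    83.52620889 165.15168675] 20.65
disc dx,dz [-39.46   0.79] [ 0.04 -0.01 -0.02]
disc dx,dz [-39.08   0.93] [ 0.  0. -0.]
rim z, x shift [160.8559649   -1.90538223]
165 [-3.06348513] 2.7682801891369024
   inner back 27 165 179.56846000211968
   inner back 27 160 165.42044579718763
   inner back 25.5 149 150.08935421669335
163 [-2.50455989] 1.4158850455458207
   inner back 27 163 179.1087172439994
   inner back 27 158 165.13708824084986
   inner back 25.5 147 149.98995949834423
161 [-1.94563466] 0.09404390015296826
   inner back 27 161 178.6598058025497
   inner back 27 156 164.86023102039027
   inner back 25.5 145 149.8927150861651
```

View pics/n20_wrist.png

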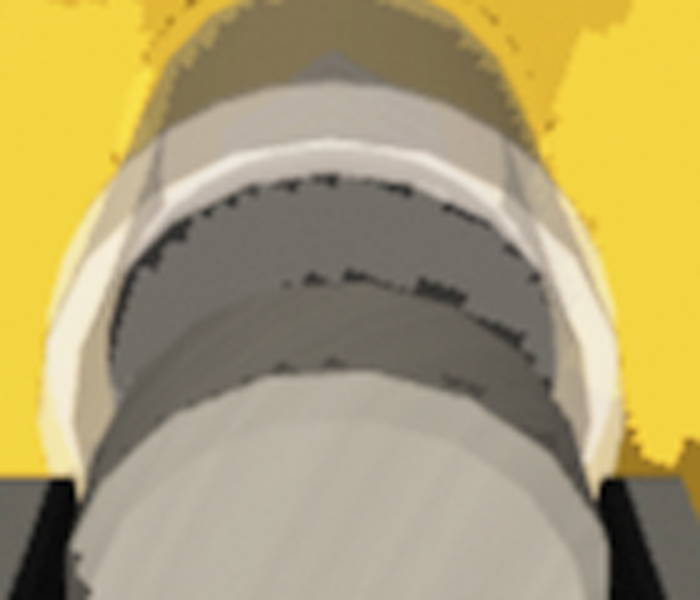

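```bash
python3 - <<'E'
from h import *
d=get_image("wrist"); im=cv2.imread("pics/w18.png")
T=np.eye(4);T[:3,:3]=Rt(0);T[:3,3]=[622.41,82.56,204.85]
Wi=np.linalg.inv(T@d["T_tool_cam"]);d["Rm"]=Wi[:3,:3];d["t"]=Wi[:3,3]
l,t,r,b=380,160,520,300
im=cv2.resize(im[t:b,l:r],None,fx=5.6,fy=4.2,interpolation=cv2.INTER_CUBIC)
a=np.linspace(0,2*np.pi,60)
for rr in(27,31):
    P=proj(d,[M+95*uy+125*uz+rr*(np.cos(x)*ux+np.sin(x)*uy) for x in a])
    cv2.polylines(im,[((P-[l,t])*[5.6,4.2]).astype(np.int32)],True,(0,0,255),1)
P=proj(d,[M+95*uy+70*uz+31*(np.cos(x)*ux+np.sin(x)*uy) for x in a])
cv2.polylines(im,[((P-[l,t])*[5.6,4.2]).astype(np.int32)],True,(0,255,0),1)
cv2.imwrite("pics/c21.png",im)
E
```

```text
(no output)
```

View pics/c21.png

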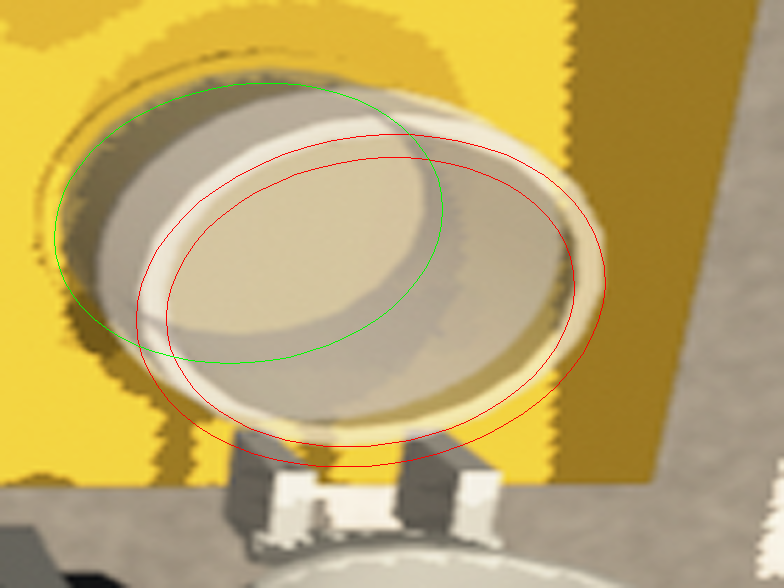

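Call:
arm_command(
  rows=[
    {"dx":0,"dy":-0.0008,"dz":-0.0025,"wx":0,"wy":0,"wz":0,"gripper":1},
    {"dx":0,"dy":-0.0008,"dz":-0.0025,"wx":0,"wy":0,"wz":0,"gripper":1},
    {"dx":0.003,"dy":-0.0008,"dz":-0.0025,"wx":0,"wy":0,"wz":0,"gripper":1},
    {"dx":0.006,"dy":-0.0008,"dz":-0.0025,"wx":0,"wy":0,"wz":0,"gripper":1},
    {"dx":0.008,"dy":-0.0008,"dz":-0.0025,"wx":0,"wy":0,"wz":0,"gripper":1},
    {"dx":0.01,"dy":-0.0008,"dz":-0.0025,"wx":0,"wy":0,"wz":0,"gripper":1},
    {"dx":0.01,"dy":-0.0008,"dz":-0.0025,"wx":0,"wy":0,"wz":0,"gripper":1},
    {"dx":0.01,"dy":-0.0008,"dz":-0.0025,"wx":0,"wy":0,"wz":0,"gripper":1},
  ],
)

```text
clock: 21.5
position: [619.1, 81.9, 155.6]
ee_rot: [-0.113, 0.698, 0.113, 0.699]
contact_force: [-2.7, 0.5, 3.5]
gripper_width: 47.0
```

```bash
python3 - <<'E'
from h import *
w=grab("wrist"); s=arm.read_state();print(s["position"],s["contact_force"],s["gripper_width"],s["clock"])
crop(w,(250,190,390,310),"c22",5)
d=grab("side");crop(d,(300,170,380,250),"s22",7)
E
```

```text
[619.11070449  81.86908736 155.6113811 ] [-3.17773773 -0.14017907  4.14117163] 46.91178589328758 21.55
```

View pics/c22.png

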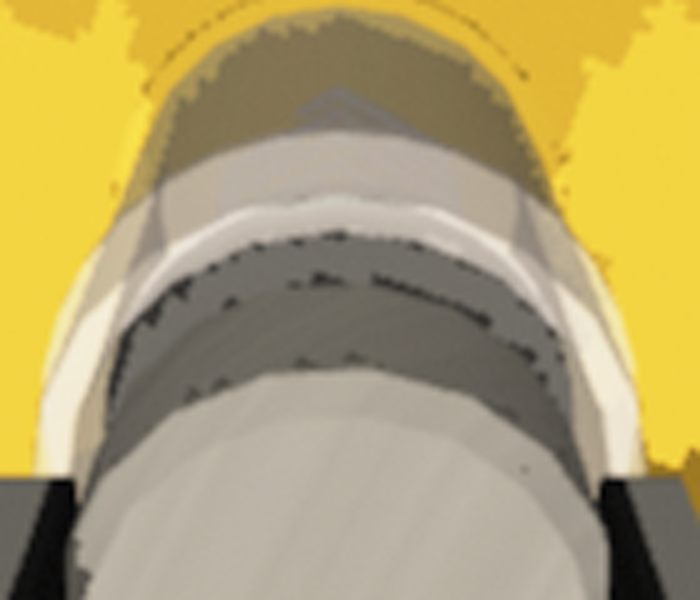

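View pics/s22.png

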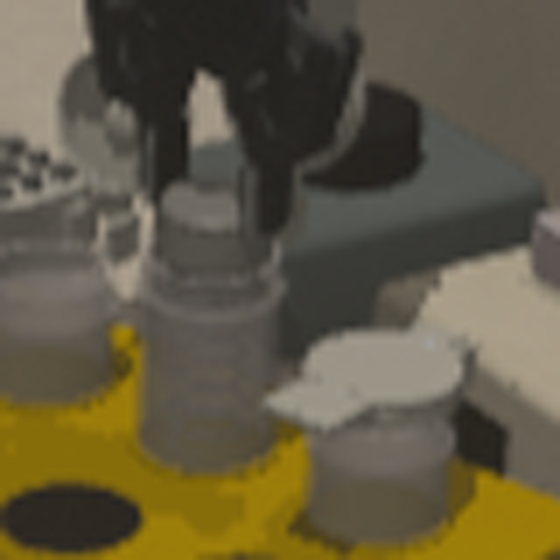

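Call:
arm_command(
  rows=[
    {"dx":-0.003,"dy":0,"dz":0,"wx":0,"wy":0,"wz":0,"gripper":1},
    {"dx":-0.003,"dy":0,"dz":-0.0025,"wx":0,"wy":0,"wz":0,"gripper":1},
    {"dx":-0.003,"dy":0,"dz":-0.0025,"wx":0,"wy":0,"wz":0,"gripper":1},
    {"dx":-0.001,"dy":0,"dz":-0.0025,"wx":0,"wy":0,"wz":0,"gripper":1},
    {"dx":0.001,"dy":0,"dz":-0.0025,"wx":0,"wy":0,"wz":0,"gripper":1},
    {"dx":0.002,"dy":0,"dz":-0.0025,"wx":0,"wy":0,"wz":0,"gripper":1},
    {"dx":0.003,"dy":0,"dz":-0.0025,"wx":0,"wy":0,"wz":0,"gripper":1},
    {"dx":0.003,"dy":0,"dz":-0.0025,"wx":0,"wy":0,"wz":0,"gripper":1},
  ],
)

```text
clock: 22.4
position: [616.6, 81.1, 152.3]
ee_rot: [-0.113, 0.698, 0.113, 0.698]
contact_force: [0.6, 0.3, -0.2]
gripper_width: 46.7
```

```bash
python3 - <<'E'
from h import *
w=grab("wrist"); s=arm.read_state();print(s["position"],s["contact_force"],s["wrist_torque"],s["gripper_width"],s["clock"])
crop(w,(250,190,390,310),"c23",5)
E
```

```text
[616.70977559  81.06875681 152.42822546] [-0.68611076  0.91611042 -0.13717392] [-0.05634736  0.02410834  0.0024634 ] 46.83279224381446 22.45
```

View pics/c23.png

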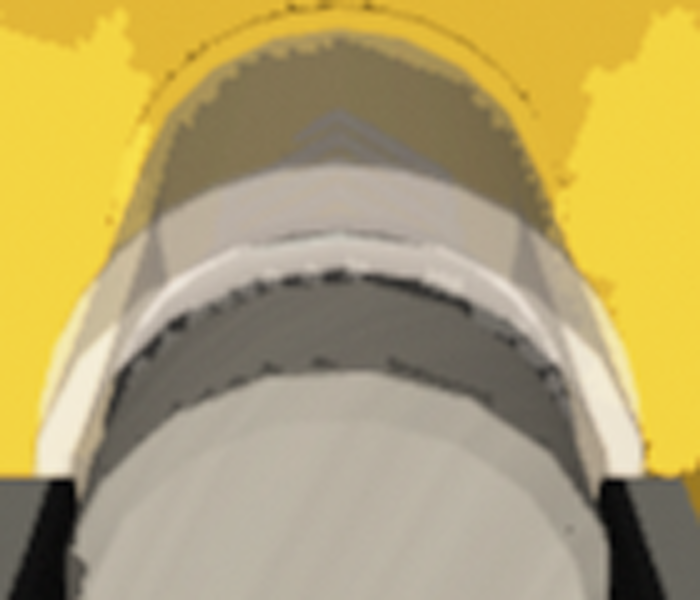

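Call:
arm_command(
  rows=[
    {"dx":0.002,"dy":0,"dz":0,"wx":0,"wy":0,"wz":0,"gripper":1},
    {"dx":0.004,"dy":0,"dz":0,"wx":0,"wy":0,"wz":0,"gripper":1},
    {"dx":0.005,"dy":0,"dz":0,"wx":0,"wy":0,"wz":0,"gripper":1},
    {"dx":0.006,"dy":0,"dz":0,"wx":0,"wy":0,"wz":0,"gripper":1},
    {"dx":0.007,"dy":0,"dz":0,"wx":0,"wy":0,"wz":0,"gripper":1},
    {"dx":0.0075,"dy":0,"dz":0,"wx":0,"wy":0,"wz":0,"gripper":1},
    {"dx":0.0075,"dy":0,"dz":0,"wx":0,"wy":0,"wz":0,"gripper":1},
    {"dx":0.0075,"dy":0,"dz":0,"wx":0,"wy":0,"wz":0,"gripper":1},
  ],
)

```text
clock: 23.25
position: [616.8, 81.1, 145.0]
ee_rot: [-0.113, 0.698, 0.113, 0.699]
contact_force: [-0.3, 0.1, -1.2]
gripper_width: 46.9
```

```bash
python3 - <<'E'
from h import *
w=grab("wrist"); s=arm.read_state();print(s["position"],s["contact_force"],s["wrist_torque"],s["gripper_width"],s["clock"])
crop(w,(250,190,390,310),"c24",5)
d=grab("side");crop(d,(300,170,380,250),"s24",7)
E
```

```text
[616.77225116  81.07624481 145.00071933] [ 0.05161118 -0.29655743 -0.74123341] [0.00285919 0.01029999 0.03893074] 46.68578555343311 23.3
```

View pics/c24.png

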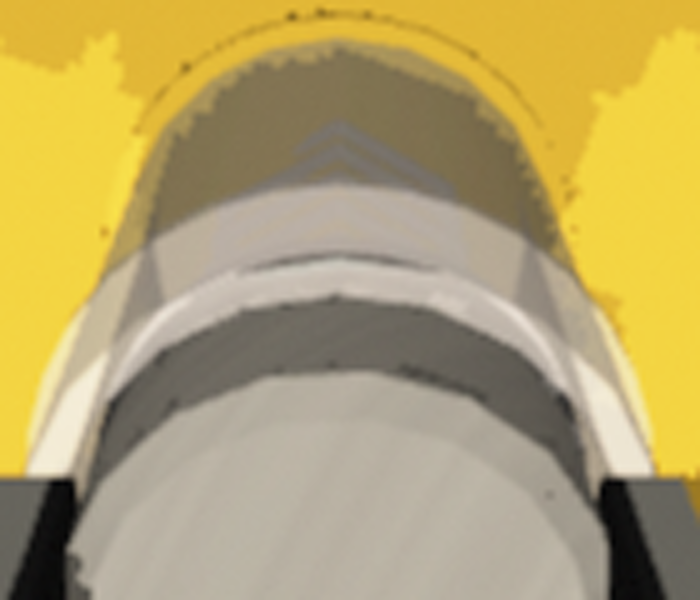

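View pics/s24.png

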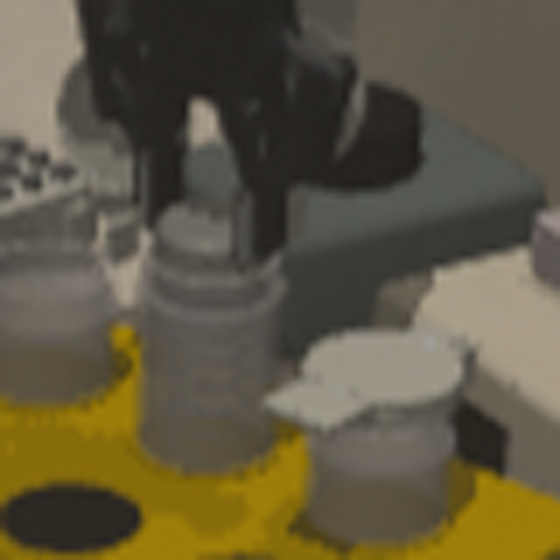

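Call:
arm_command(
  rows=[
    {"dx":0.001,"dy":0,"dz":0,"wx":0,"wy":0,"wz":0,"gripper":1},
    {"dx":0.0015,"dy":0,"dz":0,"wx":0,"wy":0,"wz":0,"gripper":1},
    {"dx":0.002,"dy":0,"dz":0,"wx":0,"wy":0,"wz":0,"gripper":1},
    {"dx":0.0025,"dy":0,"dz":0,"wx":0,"wy":0,"wz":0,"gripper":1},
    {"dx":0.003,"dy":0,"dz":0,"wx":0,"wy":0,"wz":0,"gripper":1},
    {"dx":0.003,"dy":0,"dz":0,"wx":0,"wy":0,"wz":0,"gripper":1},
    {"dx":0.003,"dy":0,"dz":0,"wx":0,"wy":0,"wz":0,"gripper":1},
    {"dx":0.003,"dy":0,"dz":0,"wx":0,"wy":0,"wz":0,"gripper":1},
  ],
)

```text
clock: 24.15
position: [616.8, 81.1, 142.3]
ee_rot: [-0.113, 0.697, 0.113, 0.699]
contact_force: [-0.9, 0.5, 2.3]
gripper_width: 46.9
```

Call:
arm_command(
  rows=[
    {"dx":0,"dy":0,"dz":0,"wx":0,"wy":0,"wz":0,"gripper":-1},
    {"dx":0,"dy":0,"dz":0,"wx":0,"wy":0,"wz":0,"gripper":-1},
    {"dx":0,"dy":0,"dz":0,"wx":0,"wy":0,"wz":0,"gripper":-1},
    {"dx":0,"dy":0,"dz":0,"wx":0,"wy":0,"wz":0,"gripper":-1},
    {"dx":-0.01,"dy":0,"dz":0,"wx":0,"wy":0,"wz":0,"gripper":-1},
    {"dx":-0.04,"dy":0,"dz":0,"wx":0,"wy":0,"wz":0,"gripper":-1},
    {"dx":-0.08,"dy":0,"dz":-0.01,"wx":0,"wy":0,"wz":0,"gripper":-1},
    {"dx":-0.12,"dy":0,"dz":-0.03,"wx":0,"wy":0,"wz":0,"gripper":-1},
  ],
)

```text
clock: 24.95
position: [588.5, 71.6, 263.6]
ee_rot: [-0.113, 0.698, 0.113, 0.699]
contact_force: [0.4, -0.4, 0.3]
gripper_width: 85.2
```

```bash
python3 - <<'E'
from h import *
grab("wrist");w=grab("wrist","w25"); s=arm.read_state();print(s["position"],s["contact_force"],s["gripper_width"],s["clock"])
d=grab("side");crop(d,(300,160,390,250),"s25",6)
E
```

```text
[590.15335031  71.44541901 270.91379402] [0.41480301 0.05086845 0.05124675] 85.4837632881159 25.05
```

View pics/w25.png

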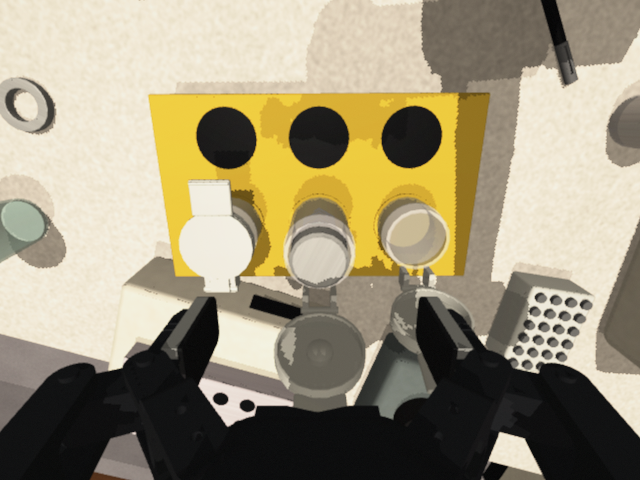

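View pics/s25.png

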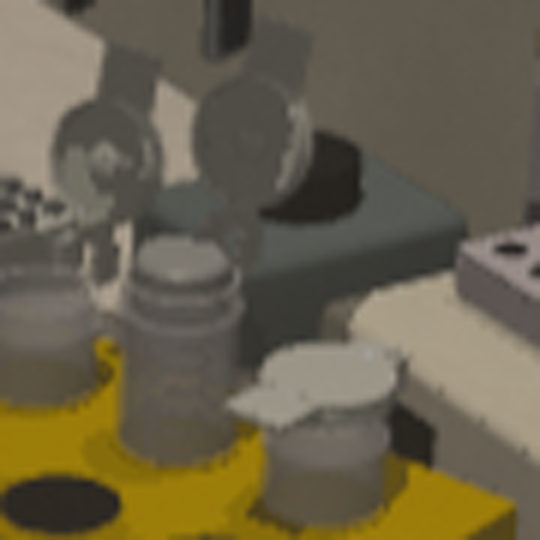

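```bash
python3 - <<'E'
from h import *
w=grab("wrist"); s=arm.read_state()
crop(w,(260,190,380,410),"c26",4)
for th in (1.6,1.7,1.8,1.9,2,2.1): print(th,proj(w,[capp(th,106,18,0),capp(th,106,-18,0),capp(th,44,34,0),capp(th,44,-34,0),capp(th,0,0,0)]).round().tolist())
E
```

```text
1.6 [[351.0, 426.0], [286.0, 426.0], [365.0, 352.0], [272.0, 352.0], [318.0, 317.0]]
1.7 [[350.0, 439.0], [287.0, 439.0], [365.0, 356.0], [272.0, 356.0], [318.0, 317.0]]
1.8 [[350.0, 450.0], [288.0, 450.0], [365.0, 361.0], [272.0, 361.0], [318.0, 317.0]]
1.9 [[349.0, 458.0], [289.0, 458.0], [364.0, 364.0], [273.0, 364.0], [318.0, 317.0]]
2 [[348.0, 464.0], [290.0, 464.0], [364.0, 367.0], [273.0, 367.0], [318.0, 317.0]]
2.1 [[347.0, 468.0], [291.0, 467.0], [363.0, 370.0], [274.0, 370.0], [318.0, 317.0]]
```

View pics/c26.png

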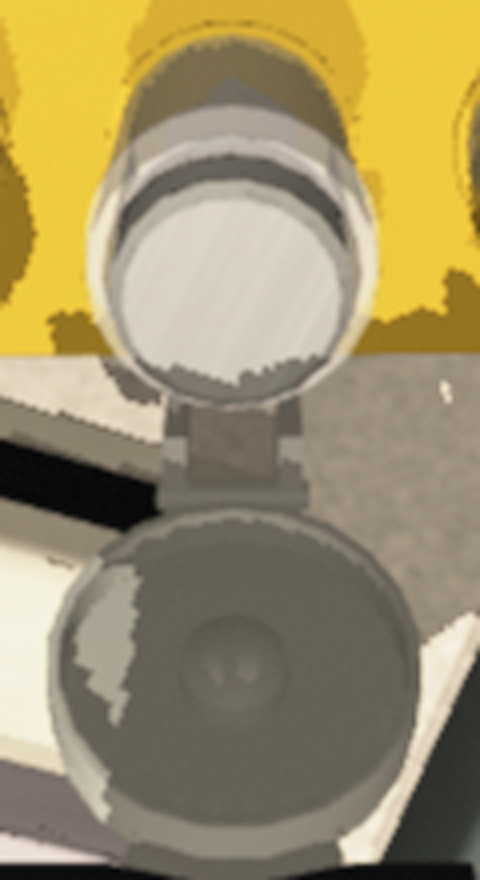

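```bash
cat >> h.py <<'E'
def tip(x,z,y=-0.5): "TCP for closed tip centre at hinge-relative x,z, tool down (bias -5 along ux)"; return H+(x-5)*ux+y*uy+(z-21.5)*uz
E
python3 - <<'E'
from h import *
s=arm.read_state();print(s["position"],s["clock"])
for x,z in((-30,170),(30,180),(80,180),(80,75)): print(x,z,tip(x,z).round(),rel(tip(x,z),Rt(0),s))
E
```

```text
[588.40137621  71.76040314 264.60763569] 25.15
-30 170 [631.  86. 326.] (array([-0.0616, -0.    ,  0.0454]), array([-0.06,  0.35, -0.03]))
30 180 [688. 105. 336.] (array([-0.0712,  0.    ,  0.1055]), array([-0.06,  0.35, -0.03]))
80 180 [736. 121. 336.] (array([-7.090e-02,  1.000e-04,  1.555e-01]), array([-0.06,  0.35, -0.03]))
80 75 [736. 121. 232.] (array([0.0341, 0.    , 0.1549]), array([-0.06,  0.35, -0.03]))
```

Call:
arm_command(
  rows=[
    {"dx":-0.035,"dy":0,"dz":0.005,"wx":0,"wy":0,"wz":0,"gripper":1},
    {"dx":-0.065,"dy":0,"dz":0.03,"wx":0,"wy":0,"wz":0,"gripper":1},
    {"dx":-0.071,"dy":0,"dz":0.07,"wx":0,"wy":0.3,"wz":0,"gripper":1},
    {"dx":-0.071,"dy":0,"dz":0.11,"wx":0,"wy":0.3,"wz":0,"gripper":1},
    {"dx":-0.071,"dy":0,"dz":0.155,"wx":0,"wy":0.3,"wz":0,"gripper":1},
    {"dx":-0.071,"dy":0,"dz":0.155,"wx":0,"wy":0.3,"wz":0,"gripper":1},
    {"dx":-0.071,"dy":0,"dz":0.155,"wx":0,"wy":0.3,"wz":0,"gripper":1},
    {"dx":-0.071,"dy":0,"dz":0.155,"wx":0,"wy":0.3,"wz":0,"gripper":1},
  ],
)

```text
clock: 25.95
position: [734.7, 120.0, 336.4]
ee_rot: [-0.113, 0.698, 0.113, 0.698]
contact_force: [-0.4, 0.1, -0.4]
gripper_width: -0.0
```

```bash
python3 - <<'E'
from h import *
w=grab("wrist","w27");s=arm.read_state();print(s["position"],s["clock"],s["contact_force"],s["joints"].round(2))
for x,z in((80,75),): print(x,z,tip(x,z).round(),rel(tip(x,z),Rt(0),s))
E
```

```text
[734.40657832 119.83634338 337.86672353] 26.0 [ 1.10243577 -0.16948286  0.48382002] [ 0.38  0.57  0.62  0.   -1.62 -1.63]
80 75 [736. 121. 232.] (array([0.1064, 0.0003, 0.0011]), array([-0.07,  0.12, -0.  ]))
```

View pics/w27.png

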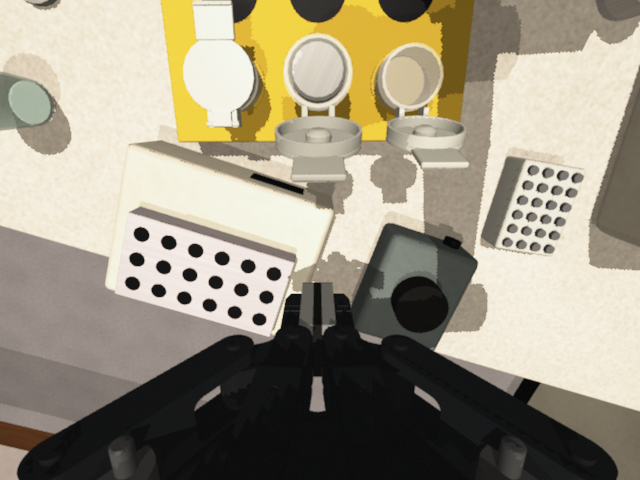

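Call:
arm_command(
  rows=[
    {"dx":0.04,"dy":0,"dz":0.001,"wx":0,"wy":0,"wz":0,"gripper":1},
    {"dx":0.08,"dy":0,"dz":0.001,"wx":0,"wy":0,"wz":0,"gripper":1},
    {"dx":0.106,"dy":0,"dz":0.001,"wx":0,"wy":0,"wz":0,"gripper":1},
    {"dx":0.106,"dy":0,"dz":0.001,"wx":0,"wy":0,"wz":0,"gripper":1},
    {"dx":0.106,"dy":0,"dz":0.001,"wx":0,"wy":0,"wz":0,"gripper":1},
    {"dx":0.106,"dy":0,"dz":0.001,"wx":0,"wy":0,"wz":0,"gripper":1},
    {"dx":0.106,"dy":0,"dz":0.001,"wx":0,"wy":0,"wz":0,"gripper":1},
    {"dx":0.106,"dy":0,"dz":0.001,"wx":0,"wy":0,"wz":0,"gripper":1},
  ],
)

```text
clock: 26.8
position: [736.0, 120.4, 233.7]
ee_rot: [-0.112, 0.696, 0.113, 0.7]
contact_force: [1.5, -0.7, 0.4]
gripper_width: -0.2
```

```bash
python3 - <<'E'
from h import *
w=grab("wrist","w28");s=arm.read_state();print(s["position"],s["clock"],s["contact_force"])
for th in (2.0,1.8,1.6,1.4,1.2,1.0,.8,.6,.4,.3,.2,.1,0):
    c,n=np.cos(th),np.sin(th); x,z=-88*c+5*n+11,88*n+5*c
    if th>1.5: z-=8
    print(th,round(x),round(z),rel(tip(x,z),Rt(0),s)[0])
E
```

```text
[735.88229906 120.3189185  233.09370714] 26.85 [-0.05784303  0.44822765  0.30064491]
2.0 52 70 [ 0.0065  0.0003 -0.0281]
1.8 36 77 [-0.0001  0.0003 -0.0443]
1.6 19 80 [-0.0035  0.0003 -0.0616]
1.4 1 88 [-0.0113  0.0003 -0.0792]
1.2 -16 84 [-0.0076  0.0002 -0.0964]
1.0 -32 77 [-0.0006  0.0002 -0.1125]
0.8 -47 67 [ 0.0095  0.0002 -0.127 ]
0.6 -59 54 [ 0.0222  0.0002 -0.1391]
0.4 -68 39 [ 0.0371  0.0002 -0.1485]
0.3 -72 31 [ 0.0452  0.0002 -0.152 ]
0.2 -74 22 [ 0.0536  0.0002 -0.1547]
0.1 -76 14 [ 0.0622  0.0002 -0.1565]
0 -77 5 [ 0.071   0.0002 -0.1575]
```

View pics/w28.png

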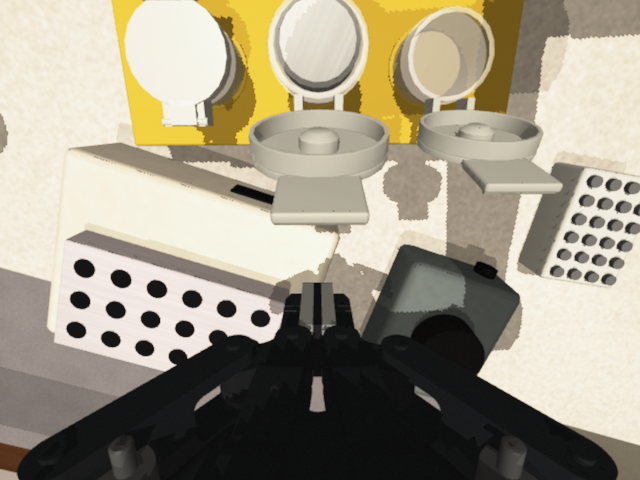

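Call:
arm_command(
  rows=[
    {"dx":0.003,"dy":0,"dz":-0.028,"wx":0,"wy":0,"wz":0,"gripper":1},
    {"dx":0,"dy":0,"dz":-0.044,"wx":0,"wy":0,"wz":0,"gripper":1},
    {"dx":-0.002,"dy":0,"dz":-0.062,"wx":0,"wy":0,"wz":0,"gripper":1},
    {"dx":-0.004,"dy":0,"dz":-0.079,"wx":0,"wy":0,"wz":0,"gripper":1},
    {"dx":-0.004,"dy":0,"dz":-0.096,"wx":0,"wy":0,"wz":0,"gripper":1},
    {"dx":0,"dy":0,"dz":-0.1125,"wx":0,"wy":0,"wz":0,"gripper":1},
    {"dx":0,"dy":0,"dz":-0.1125,"wx":0,"wy":0,"wz":0,"gripper":1},
    {"dx":0,"dy":0,"dz":-0.1125,"wx":0,"wy":0,"wz":0,"gripper":1},
  ],
)

```text
clock: 27.65
position: [629.1, 84.9, 233.2]
ee_rot: [-0.112, 0.697, 0.113, 0.699]
contact_force: [-0.6, 0.4, 0.3]
gripper_width: 0.0
```

```bash
python3 - <<'E'
from h import *
w=grab("wrist","w29");s=arm.read_state();print(s["position"],s["clock"],s["contact_force"])
for th in (1.0,.8,.6,.4,.3,.2,.1,0):
    c,n=np.cos(th),np.sin(th); x,z=-88*c+5*n+11,88*n+5*c
    print(th,round(x),round(z),rel(tip(x,z),Rt(0),s)[0])
d=grab("side");crop(d,(280,130,410,260),"s29",5)
E
```

```text
[629.28090571  84.92068338 232.8731125 ] 27.7 [1.20656754 0.42872306 0.57162773]
1.0 -32 77 [-0.0004  0.0003 -0.0002]
0.8 -47 67 [ 0.0097  0.0003 -0.0146]
0.6 -59 54 [ 0.0225  0.0003 -0.0268]
0.4 -68 39 [ 0.0374  0.0003 -0.0361]
0.3 -72 31 [ 0.0455  0.0002 -0.0396]
0.2 -74 22 [ 0.0538  0.0002 -0.0423]
0.1 -76 14 [ 0.0625  0.0002 -0.0442]
0 -77 5 [ 0.0712  0.0002 -0.0451]
```

View pics/w29.png

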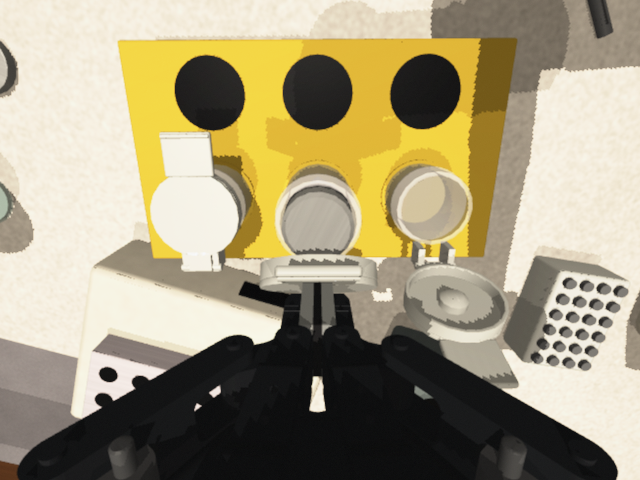

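View pics/s29.png

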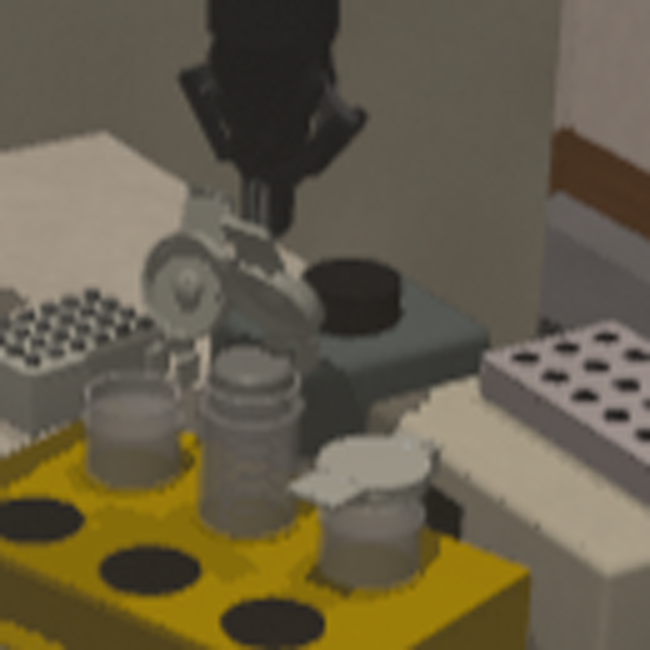

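Cap is folding over (~1 rad), finger still behind it. Continue down the arc.

Call:
arm_command(
  rows=[
    {"dx":0.005,"dy":0,"dz":-0.008,"wx":0,"wy":0,"wz":0,"gripper":1},
    {"dx":0.01,"dy":0,"dz":-0.015,"wx":0,"wy":0,"wz":0,"gripper":1},
    {"dx":0.016,"dy":0,"dz":-0.021,"wx":0,"wy":0,"wz":0,"gripper":1},
    {"dx":0.0225,"dy":0,"dz":-0.027,"wx":0,"wy":0,"wz":0,"gripper":1},
    {"dx":0.03,"dy":0,"dz":-0.032,"wx":0,"wy":0,"wz":0,"gripper":1},
    {"dx":0.0375,"dy":0,"dz":-0.036,"wx":0,"wy":0,"wz":0,"gripper":1},
    {"dx":0.0455,"dy":0,"dz":-0.04,"wx":0,"wy":0,"wz":0,"gripper":1},
    {"dx":0.05,"dy":0,"dz":-0.041,"wx":0,"wy":0,"wz":0,"gripper":1},
  ],
)

```text
clock: 28.55
position: [589.6, 71.7, 181.6]
ee_rot: [-0.113, 0.698, 0.113, 0.699]
contact_force: [2.2, -1.2, 2.2]
gripper_width: 0.0
```

```bash
python3 - <<'E'
from h import *
w=grab("wrist","w30");s=arm.read_state();print(s["position"],s["clock"],s["contact_force"])
for th in (.2,.1,0):
    c,n=np.cos(th),np.sin(th); x,z=-88*c+5*n+11,88*n+5*c
    print(th,round(x),round(z),rel(tip(x,z),Rt(0),s)[0])
d=grab("side");crop(d,(280,130,410,260),"s30",5)
E
```

```text
[589.27941074  71.69993525 180.94677531] 28.6 [1.41338681 0.43156156 2.41162044]
0.2 -74 22 [ 0.0021  0.0002 -0.    ]
0.1 -76 14 [ 0.0107  0.0002 -0.0018]
0 -77 5 [ 0.0194  0.0002 -0.0028]
```

View pics/w30.png

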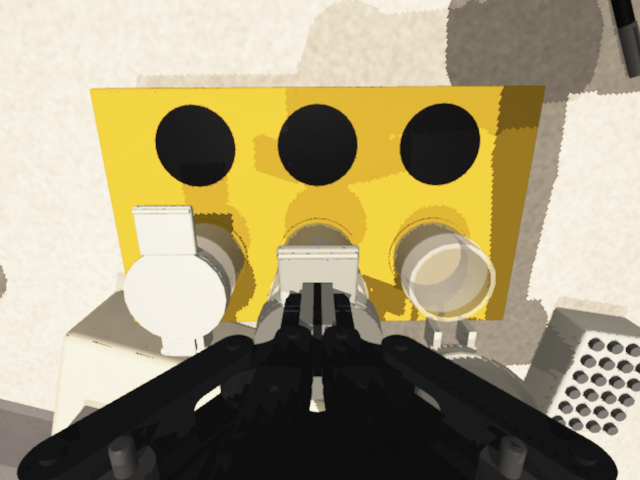

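View pics/s30.png

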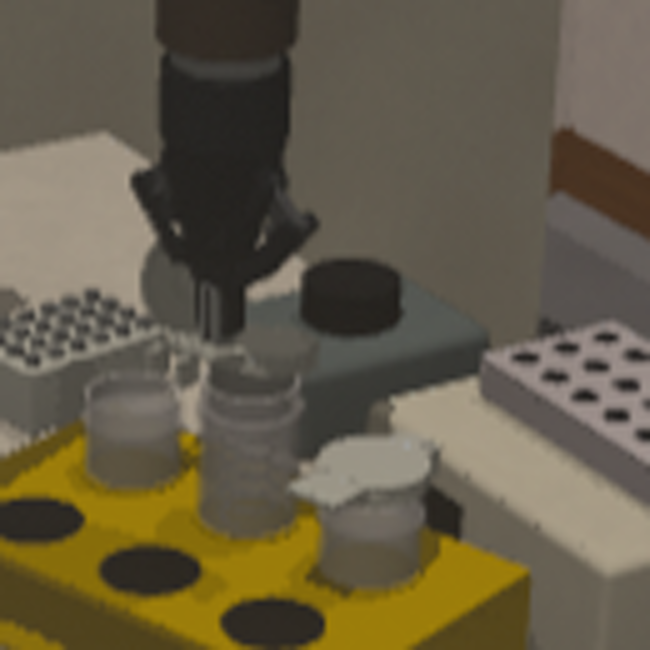

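Call:
arm_command(
  rows=[
    {"dx":0.005,"dy":0,"dz":-0.001,"wx":0,"wy":0,"wz":0,"gripper":1},
    {"dx":0.01,"dy":0,"dz":-0.002,"wx":0,"wy":0,"wz":0,"gripper":1},
    {"dx":0.014,"dy":0,"dz":-0.003,"wx":0,"wy":0,"wz":0,"gripper":1},
    {"dx":0.017,"dy":0,"dz":-0.003,"wx":0,"wy":0,"wz":0,"gripper":1},
    {"dx":0.02,"dy":0,"dz":-0.003,"wx":0,"wy":0,"wz":0,"gripper":1},
    {"dx":0.021,"dy":0,"dz":-0.003,"wx":0,"wy":0,"wz":0,"gripper":1},
    {"dx":0.021,"dy":0,"dz":-0.003,"wx":0,"wy":0,"wz":0,"gripper":1},
    {"dx":0.021,"dy":0,"dz":-0.003,"wx":0,"wy":0,"wz":0,"gripper":1},
  ],
)

```text
clock: 29.45
position: [585.8, 70.6, 161.2]
ee_rot: [-0.113, 0.699, 0.113, 0.698]
contact_force: [-1.0, -0.4, 8.3]
gripper_width: -0.1
```

```bash
python3 - <<'E'
from h import *
s=arm.read_state();print(s["position"],s["clock"],s["contact_force"])
d=grab("side");crop(d,(280,130,410,260),"s31",5)
E
```

```text
[585.79783047  70.55198964 161.16380905] 29.45 [-0.95409337 -0.43069504  8.26107341]
```

View pics/s31.png

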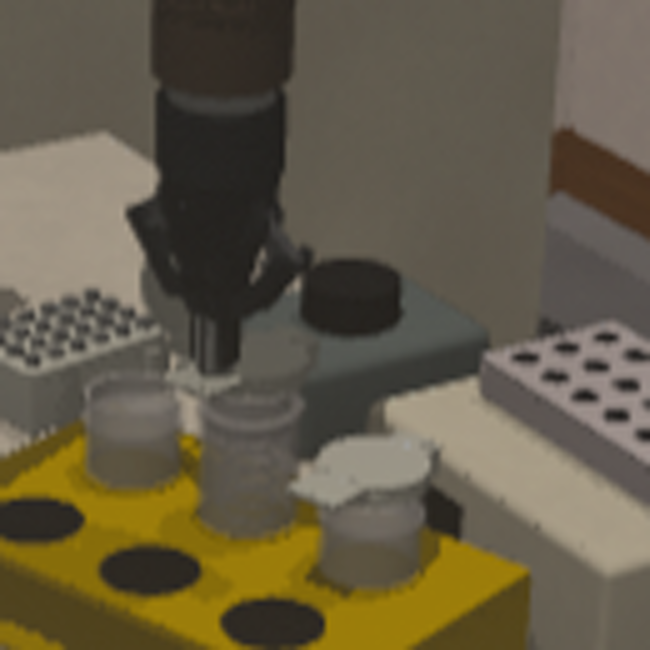

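Call:
arm_command(
  rows=[
    {"dx":0.001,"dy":0,"dz":0,"wx":0,"wy":0,"wz":0,"gripper":1},
    {"dx":0.002,"dy":0,"dz":0,"wx":0,"wy":0,"wz":0,"gripper":1},
    {"dx":0.003,"dy":0,"dz":0,"wx":0,"wy":0,"wz":0,"gripper":1},
    {"dx":0.003,"dy":0,"dz":0,"wx":0,"wy":0,"wz":0,"gripper":1},
    {"dx":0.004,"dy":0,"dz":0,"wx":0,"wy":0,"wz":0,"gripper":1},
    {"dx":0.004,"dy":0,"dz":0,"wx":0,"wy":0,"wz":0,"gripper":1},
    {"dx":0.004,"dy":0,"dz":0,"wx":0,"wy":0,"wz":0,"gripper":1},
    {"dx":0.004,"dy":0,"dz":0,"wx":0,"wy":0,"wz":0,"gripper":1},
  ],
)

```text
clock: 30.3
position: [585.9, 70.5, 160.8]
ee_rot: [-0.113, 0.698, 0.113, 0.698]
contact_force: [-4.9, 0.4, 18.0]
gripper_width: 0.3
```

Call:
arm_command(
  rows=[
    {"dx":0.003,"dy":0,"dz":0,"wx":0,"wy":0,"wz":0,"gripper":1},
    {"dx":0.005,"dy":0,"dz":0,"wx":0,"wy":0,"wz":0,"gripper":1},
    {"dx":0.005,"dy":0,"dz":0,"wx":0,"wy":0,"wz":0,"gripper":1},
    {"dx":0.005,"dy":0,"dz":0,"wx":0,"wy":0,"wz":0,"gripper":1},
    {"dx":0,"dy":0,"dz":0,"wx":0,"wy":0,"wz":0,"gripper":1},
    {"dx":-0.02,"dy":0,"dz":0,"wx":0,"wy":0,"wz":0,"gripper":1},
    {"dx":-0.06,"dy":0,"dz":-0.02,"wx":0,"wy":0,"wz":0,"gripper":1},
    {"dx":-0.1,"dy":0,"dz":-0.05,"wx":0,"wy":0,"wz":0,"gripper":1},
  ],
)

```text
clock: 31.1
position: [536.7, 54.5, 258.8]
ee_rot: [-0.114, 0.7, 0.112, 0.696]
contact_force: [1.5, 0.7, 0.6]
gripper_width: 0.1
```

```bash
python3 - <<'E'
from h import *
grab("wrist");w=grab("wrist","w32");s=arm.read_state();print(s["position"],s["clock"],s["contact_force"])
d=grab("side");crop(d,(290,160,400,260),"s32",6)
a=np.linspace(0,2*np.pi,40)
for th in(0,.05,.1,.2): print(th,proj(w,[capp(th,106,18,5),capp(th,106,-18,5),capp(th,78,18,5),capp(th,78,-18,5),capp(th,0,0,0)]).round(1).tolist())
E
```

```text
[537.85454124  54.25072317 266.04077246] 31.2 [1.20904937 0.12934772 0.18447388]
0 [[342.4, 265.3], [296.7, 265.2], [341.6, 297.0], [297.3, 296.9], [319.1, 371.6]]
0.05 [[342.9, 268.5], [296.3, 268.4], [341.9, 299.8], [297.0, 299.6], [319.1, 371.6]]
0.1 [[343.3, 272.2], [295.9, 272.1], [342.2, 302.8], [296.7, 302.7], [319.1, 371.6]]
0.2 [[344.2, 280.8], [295.1, 280.6], [342.8, 309.7], [296.2, 309.6], [319.1, 371.6]]
```

View pics/w32.png

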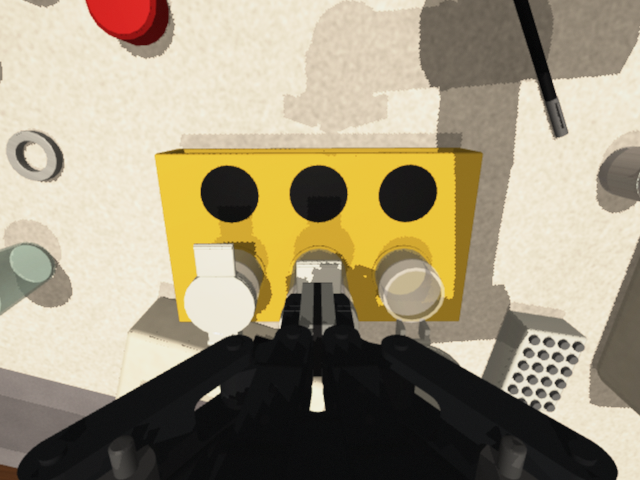

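View pics/s32.png

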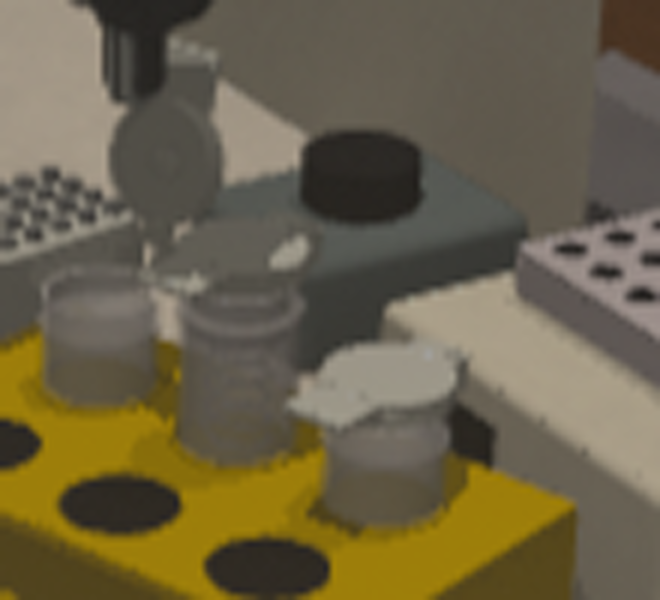

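Call:
arm_command(
  rows=[
    {"dx":0,"dy":-0.03,"dz":-0.03,"wx":0,"wy":0,"wz":0,"gripper":1},
    {"dx":0,"dy":-0.06,"dz":-0.06,"wx":0,"wy":0,"wz":0,"gripper":1},
    {"dx":0,"dy":-0.1,"dz":-0.06,"wx":0,"wy":0,"wz":0,"gripper":1},
    {"dx":0,"dy":-0.14,"dz":-0.06,"wx":0,"wy":0,"wz":0,"gripper":1},
    {"dx":0,"dy":-0.18,"dz":-0.06,"wx":0,"wy":0,"wz":0,"gripper":1},
    {"dx":0,"dy":-0.2,"dz":-0.06,"wx":0,"wy":0,"wz":0,"gripper":1},
    {"dx":0,"dy":-0.2,"dz":-0.06,"wx":0,"wy":0,"wz":0,"gripper":1},
    {"dx":0,"dy":-0.2,"dz":-0.06,"wx":0,"wy":0,"wz":0,"gripper":1},
  ],
)

```text
clock: 32.05
position: [542.7, -153.9, 260.3]
ee_rot: [-0.112, 0.698, 0.113, 0.698]
contact_force: [0.2, -0.1, -0.4]
gripper_width: -0.1
```

```bash
python3 - <<'E'
from h import *
s=arm.read_state();print(s["position"],s["clock"],s["contact_force"])
d=grab("scene","scene33"); a=cv2.imread("pics/scene0.png")[215:305,300:420]; b=cv2.imread("pics/scene33.png")[215:305,300:420]
cv2.imwrite("pics/cmp.png",np.hstack([cv2.resize(a,None,fx=3.3,fy=3.3,interpolation=2),cv2.resize(b,None,fx=3.3,fy=3.3,interpolation=2)]))
d=grab("side");crop(d,(290,160,400,260),"s33",6)
E
```

```text
[ 542.67669498 -153.94526046  260.31084574] 32.05 [ 0.21757426 -0.12902514 -0.36709686]
```

View pics/cmp.png

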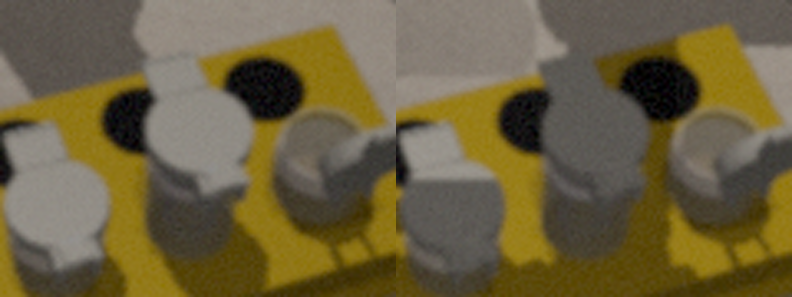

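View pics/s33.png

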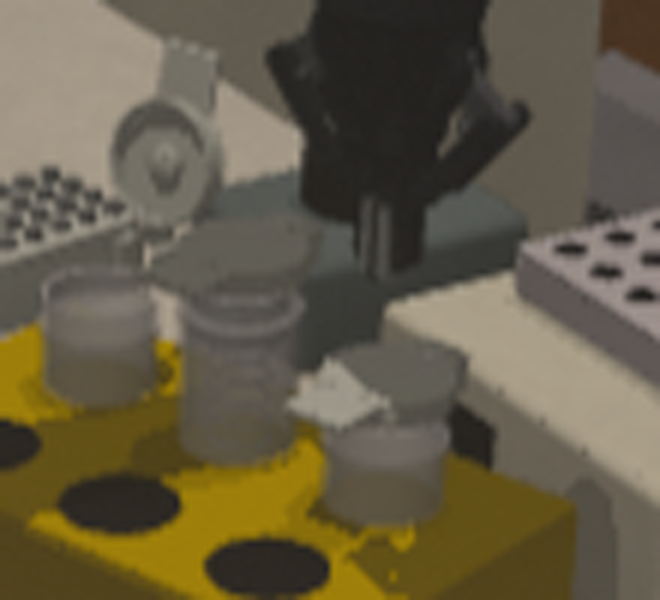

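View pics/scene33.png

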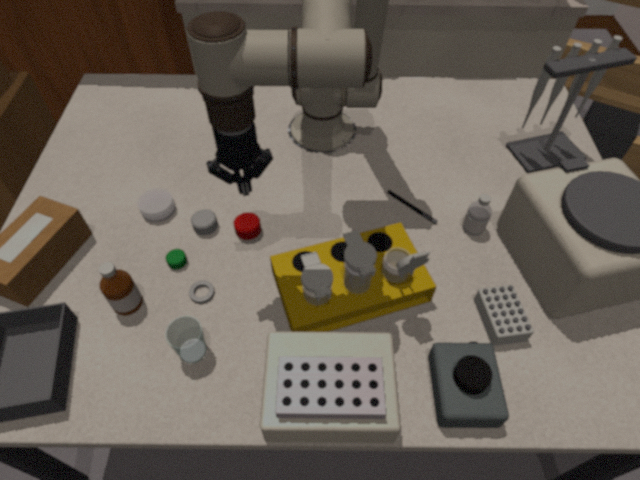

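```bash
python3 - <<'E'
from h import *
s=arm.read_state();print(rel([500,40,245],Rt(35),s))
E
```

```text
(array([0.0169, 0.1969, 0.0202]), array([ -0.  , -34.89,  -0.07]))
```

Call:
arm_command(
  rows=[
    {"dx":0.0,"dy":0.04,"dz":-0.01,"wx":0,"wy":-7,"wz":0,"gripper":1},
    {"dx":0.0,"dy":0.08,"dz":-0.02,"wx":0,"wy":-14,"wz":0,"gripper":1},
    {"dx":0.0,"dy":0.12,"dz":-0.02,"wx":0,"wy":-21,"wz":0,"gripper":1},
    {"dx":0.005,"dy":0.16,"dz":-0.02,"wx":0,"wy":-28,"wz":0,"gripper":1},
    {"dx":0.01,"dy":0.197,"dz":0,"wx":0,"wy":-35,"wz":0,"gripper":1},
    {"dx":0.01,"dy":0.197,"dz":0,"wx":0,"wy":-35,"wz":0,"gripper":1},
    {"dx":0.01,"dy":0.197,"dz":0,"wx":0,"wy":-35,"wz":0,"gripper":1},
    {"dx":0.01,"dy":0.197,"dz":0,"wx":0,"wy":-35,"wz":0,"gripper":1},
  ],
)

```text
clock: 32.95
position: [480.8, 34.4, 252.5]
ee_rot: [-0.074, 0.455, 0.143, 0.876]
contact_force: [0.1, -0.2, 1.0]
gripper_width: 0.0
```

```bash
python3 - <<'E'
from h import *
w=grab("wrist","w34");s=arm.read_state();print(s["position"],s["clock"],s["contact_force"])
for th in(0,.05,.1,.2): print(th,proj(w,[capp(th,106,18,5),capp(th,106,-18,5),capp(th,44,34,4),capp(th,44,-34,4)]).round(1).tolist())
crop(w,(190,180,400,330),"c34",3.8)
E
```

```text
[481.40374541  34.19449794 252.86242453] 33.0 [-0.83330425  0.58744533  0.81904303]
0 [[340.1, 257.9], [297.8, 257.8], [352.6, 290.8], [284.4, 290.7]]
0.05 [[340.4, 263.4], [297.6, 263.4], [352.7, 292.9], [284.3, 292.8]]
0.1 [[340.6, 269.2], [297.5, 269.2], [352.8, 295.1], [284.2, 295.0]]
0.2 [[341.0, 281.5], [297.1, 281.4], [353.0, 299.5], [284.0, 299.4]]
```

View pics/c34.png

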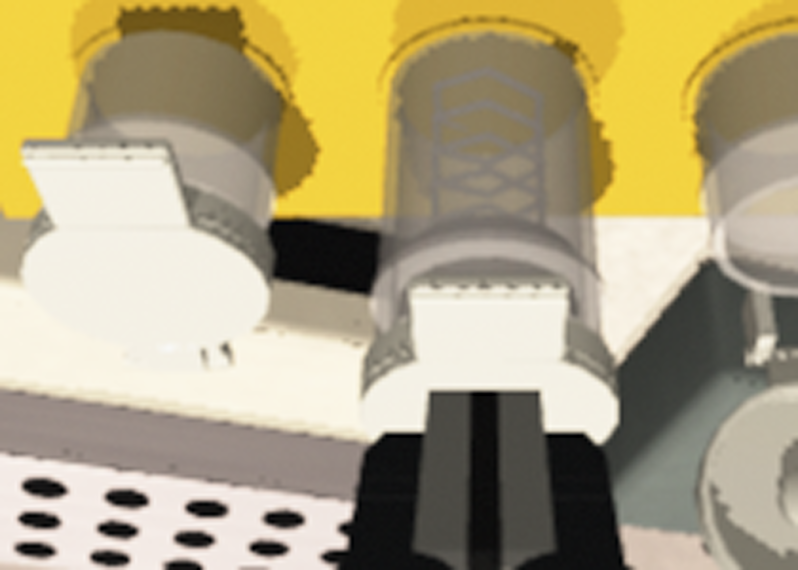

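```bash
python3 - <<'E'
from bench import arm
s=arm.read_state();print(s["clock"],s["contact_force"],s["joint_vel"].round(3))
print(arm.job_done())
E
```

```text
33.0 [-0.83330425  0.58744533  0.81904303] [-0.02   0.014  0.013 -0.     0.005 -0.004]
the job is handed in; nothing more can be done
None
```

I opened the magazine's cap, seated the small bare-grey disc on the follower and pressed the cap shut. I handed the job in at 33 s of the 72 s allowed. No verdict was reported.

**What the last checks showed**
- **Cap:** in the last close wrist picture the lip's edge was at row 257.6, against 257.9 predicted for fully shut (263.4 would mean 0.05 rad open). The final press met a hard stop at 18 N, at the height expected for a shut cap.
- **Disc:** before I closed the cap, it looked flat and inside the bore, and it had been let go with the cap open at about 1.8–1.9 rad. I could not measure it under the shut cap. The 4 mm follower travel is inferred from the cap being fully shut.
- **Other things:** one short tube's cap still looks shut and the other open. The bystanders visible in the final scene picture looked unmoved; I did not measure their shifts.

**What went wrong or disagreed**
- **Cap opening:** it took three goes. The fingers slipped off the lip twice before a final push opened it.
- **Finger length:** the fingertips ended about 21 mm short of the stated TCP. I found this when the first grasp closed over the top of the disc, and I corrected for it.
- **Mouth position:** looking straight down, the wrist camera and the reported pose disagreed by several millimetres on where the mouth was. I corrected the placing from the pictures and the contact force.

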